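# Gather seal rings in the marked corner of a parts tote

### The arm

A 6-joint arm with a two-finger parallel gripper is mounted at the origin on a cart in front of the work surface, level with it; the furniture and walls round the work are solid. World frame = base frame: x ahead of the robot, y to its left, z up, the work surface at z = 0. Lengths are in mm, angles in rad, forces in N, time in s.
With the tool pointing down it reaches from about 400 to 825 mm from the base axis. Payload 7 kg.
Tool frame: the origin (TCP) lies on the centre line of the jaws, within the pads' length; the fingertips stand 11 mm ahead of it and the grasp point (between the pads) lies 8 mm behind it; y points along the fingers, z is the direction in which the jaws open and shut, and the axes are right-handed (so a half turn about y gives the same grasp; the last joint's range is limited). The gripper opens to 85 mm and grips with 20 to 120 N. Pads are 22 mm wide; open, the fingers measure 114 mm over their backs; the gripper's body (76 mm by 85 mm) begins 54 mm behind the grasp point. The pads swing forward as they close: fully open they stand 13 mm farther back than shut.
Start: joints at [-1.059, 0.359, 0.012, 0, -1.224, -0.288], TCP at [149.782, -658.149, 242.302] pointing down, gripper open.
Joint ranges: [-3.07, 3.07], [-1.43, 2.12], [-1.02, 1.25], [-3.03, 1.67], [-3.05, -0], [-3.03, 3.03]. Speed limits (rad/s): [2.39, 2.39, 3.01, 3.14, 3.14, 3.14].

### API

Orientations are given as a 3x3 rotation matrix whose columns are the frame's x, y, z axes.
In Python, from plant import get_obs, imaging, sign_off gives the robot as it stands. The module is installed in compiled form; this text tells all that it offers.
- The arm moves only by the tool carry_out, never from a script. Its argument "targets" is a list of rows, each an object of numbers: "x", "y", "z": the shift along the tool's x, y, z in mm; "rx", "ry", "rz": the turn, a rotation vector about the tool's x, y, z in degrees; "hand": the finger opening in mm, from 0 to 85.4. A call has 1 to 12 rows; each row shifts and turns the commanded pose from where the row before left it, along the tool's axes as they then stand; what a row does not reach is not made up. A row lasts 1/10 s, in which the tool goes at most 50 mm and 8.59 degrees, less where a joint would pass 70% of its speed; a pose out of reach is approached as far as the arm can. A call with a gripper value outside its range is refused whole. The fingers move at their own pace and stop on an object; "force" is the grip in N (left out, the last holds). Time passes only in rows, so rows that do not move let the fingers close. It gives the time, the measured TCP pose, the force and the opening at its end, in the units of the state.
- get_obs(): the state, without advancing time (a new reading comes with each control period).
- imaging.grab_frame(name): name is "scene" or "top" or "wrist"; returns the picture (480x640x3 uint8, red, green, blue); there is no depth.
- imaging.camera_params(name): a dict with "fx", "fy", "cx", "cy" (pixels), "distortion" ([k1, k2, p1, p2, k3] as OpenCV has them; the pictures are not rectified), "eye" and "orientation" of the camera in the world; the wrist camera has in their place "hand_eye" (4x4, takes a point from camera to tool coordinates, whose origin is the TCP and whose axes are the tool frame's). Camera axes: x right, y down, z forward; pixel columns grow to the right and rows downward; lengths in mm; the calibration is good to about 2 mm. A picture is of the moment at which its call begins: read the wrist's pose just before it. camera_params takes no time and is no camera call.
- sign_off(): hands the job in, once; it reports no verdict.
The state is a dict: "clock": time; "joint_positions": joint angles; "joint_vel": joint speeds; "tau": joint torques, N m; "tcp_pos": TCP position; "tool_rot": TCP orientation; "wrist_force": force on the tool from outside, world axes, zero at the start; "moment": the same for the moment, N m; "opening": opening from 0.0 (shut) to 1.0 (fully open).
Only numpy, scipy, OpenCV 4.12 (cv2) and the standard library are available. Lean on these libraries where they do the work, as an engineer would, in place of code of your own. Each camera call takes 0.05 s, during which the arm holds its last target.

### The job

One seal ring was left on top of the filling machine: put it with the others in the small blue tote on the packing table while the tote stands there. Then lift the tote clear of the table (the black bar is its handle) and tip it until all three rings have slid close together into the yellow corner (not strung out in a line along a wall), and finish still holding the tote up and tilted, yellow corner lowest, rings at rest in it. Leave the beaker, the tape roll and the ferrule where they are.

Things in the scene. Friction and masses are not known exactly. Their poses are not given: they have to be found in the camera images.
- tote: open blue enamelled tote, outer 136 (its x) x 106 (its y) mm, rim 40 mm high, inside 130 x 100 mm, walls 3 mm, inner floor at z = 7 mm, about 0.25 kg, on the packing table. Origin: centre of its underside, z up. The corner at +x, +y wears a yellow cap. A carrying bridge crosses it at x = 0. Glossy inside: rings begin to slide at slopes of 9 to 12 degrees, more where they also rub along a wall
- tote_grip (a point): centre of the black grip bar of the tote's bridge, 79 mm above the tote's underside; axes as the tote's. The bar is fixed, runs along y (112 mm long), 14 mm thick along x, 22 mm tall (z 68 to 90 mm); its two 22 mm wide straps stand outside the long walls; rings pass freely below the bar
- tote_corner (a point): the inside corner of the tote's floor at the yellow cap, at (65, 50, 7) mm in the tote's frame; axes as the tote's
- tote_opposite_corner (a point): the inside corner of the tote's floor diagonally opposite the yellow one, at (-65, -50, 7) mm in the tote's frame; axes as the tote's
- ring_a: white hard seal ring, 43 mm outside diameter, 8 mm thick, 12 g, lying flat in the tote; origin: centre of its underside, z its axis
- ring_b: a second, equal white seal ring in the tote
- ring_stray: the third, equal white seal ring, lying flat on the bare top of the filling machine (level z = 0) to the right of the filling head, clear space around it; can be pinched across its outside
- beaker: small white dosing cup, 58 mm wide, 61 mm high, standing on the packing table; bystander; origin under its centre
- tape_roll: roll of packing tape lying flat, 103 mm wide, 48 mm high, on the packing table; bystander; origin under its centre
- ferrule: round metal ferrule, 50 mm wide, 30 mm high, on the filling machine beyond the stray ring; bystander; origin under its centre

How it is judged (in metres and radians):
On the way:
1. the third ring lies in the tote while the tote still stands on the table (x of ring_stray in the frame of tote between -0.062 and 0.062 m and y of ring_stray in the frame of tote between -0.047 and 0.047 m and z of ring_stray in the frame of tote below 0.036 m and height (world z) of tote below 0.01 m and angle between tote's own z axis and vertical below 0.1 rad and linear speed of ring_stray below 0.03 m/s), for 0.2 s.
At the end, for the whole second after the job is handed in: Held clear by the fingers, lowest corner over 20 mm up; tote tilted over 17 deg, sloping down to the yellow corner along both its sides (3 deg or more each); all three rings inside, centres within 100 mm of the yellow inside corner; all at rest (distance between each of ring_a, ring_b, ring_stray and tote_corner below 0.1 m and z of each of ring_a, ring_b, ring_stray in the frame of tote below 0.036 m and angle between tote's own z axis and vertical above 0.3 rad and angle between tote's own x axis and vertical above 1.62 rad and angle between tote's own y axis and vertical above 1.62 rad and height (world z) of tote_corner above 0.02 m and contact force between tote and the fingers above 1 N and linear speed of each of tote, ring_a, ring_b, ring_stray below 0.03 m/s); the arm keeps its last pose, push and grip.
It fails at once if the beaker is shifted over 30 mm or tipped (distance of beaker from where it was at the start of the episode above 0.03 m or angle between beaker's own z axis and vertical above 0.5 rad).
It fails at once if the tape roll is shifted over 30 mm or tipped (distance of tape_roll from where it was at the start of the episode above 0.03 m or angle between tape_roll's own z axis and vertical above 0.5 rad).
It fails at once if the ferrule is shifted over 30 mm or tipped (distance of ferrule from where it was at the start of the episode above 0.03 m or angle between ferrule's own z axis and vertical above 0.5 rad).
It also fails if it takes over 58 s, if anything falls off the work surface, if the arm or the gripper's body presses on something with over 40 N, if the wrist force passes 120 N, or if a joint passes its speed limit or range.

## Working session

There is one attempt and no reset: what is moved stays moved. The work goes in short steps, Python scripts to look and compute and a tool call to move; the robot and the scene stay as the last step left them, time stands still between calls to the robot, and variables do not carry over. Pictures are saved under pics/ and viewed, and the job is handed in when it is done.

Besides the shell and the picture viewer there is one more tool, called after "Emit:" as a command line: name --argument value ..., lists and objects as JSON in quotes. carry_out: Moves the arm, as the interface text tells. Its arguments: {"type":"object","properties":{"targets":{"type":"array","items":{"type":"object","properties":{"x":{"type":"number"},"y":{"type":"number"},"z":{"type":"number"},"rx":{"type":"number"},"ry":{"type":"number"},"rz":{"type":"number"},"hand":{"type":"number"}}}},"force":{"type":"number"}},"required":["targets"]}

```bash
mkdir -p pics; ls
python3 - <<'E'
from plant import get_obs, imaging
import cv2
o=get_obs();print(o)
for n in ("scene","top","wrist"):
    im=imaging.grab_frame(n);cv2.imwrite(f"pics/{n}0.png",im[:,:,::-1]);print(n,imaging.camera_params(n))
E
```

```text
pics
{'clock': 0.0, 'joint_positions': array([-1.05888451e+00,  3.59393293e-01,  1.10547610e-02, -3.36345198e-04,
       -1.22412085e+00, -2.88113403e-01]), 'joint_vel': array([-0.00210039, -0.00041264, -0.00060843, -0.00035368, -0.00042444,
       -0.00090309]), 'tau': array([ 2.19701510e-04, -5.83327389e+01,  2.93425709e+01,  6.93686530e+00,
       -5.80706110e-03,  2.14242431e-05]), 'tcp_pos': array([ 149.67869376, -657.71168985,  241.36023962]), 'tool_rot': array([[ 9.75086854e-01, -5.38845224e-04, -2.21822759e-01],
       [ 2.21823349e-01,  1.60480521e-03,  9.75085548e-01],
       [-1.69437871e-04, -9.99998567e-01,  1.68435292e-03]]), 'wrist_force': array([ 0.27738286, -1.05040304,  0.2483985 ]), 'moment': array([ 0.03979218, -0.00665771,  0.00751374]), 'opening': 0.9996994415825531}
scene {'fx': 608.1002784142081, 'fy': 608.1002784142081, 'cx': 321.60475678798247, 'cy': 240.76132754799892, 'distortion': array([-0.09494357,  0.        ,  0.        ,  0.        ,  0.        ]), 'eye': array([ -122.04452606, -1459.63356231,   626.8247936 ]), 'orientation': array([[ 0.8632668 , -0.
[... 421 characters left out ...]
9.82980200e-01,  1.82936471e-01],
       [-9.99857900e-01,  1.65598918e-02, -3.15428959e-03],
       [ 7.11960502e-05, -1.82963649e-01, -9.83119676e-01]])}
wrist {'fx': 411.7957767510197, 'fy': 411.7957767510197, 'cx': 325.54022218120593, 'cy': 245.9917216146219, 'distortion': array([0.00278935, 0.        , 0.        , 0.        , 0.        ]), 'hand_eye': array([[-1.00607684e-03,  9.54586007e-01,  2.97933789e-01,
        -7.68704598e+01],
       [-1.39898151e-04, -2.97934071e-01,  9.54586439e-01,
        -1.31809115e+02],
       [ 9.99999484e-01,  9.18706920e-04,  4.33289385e-04,
         1.12146066e+00],
       [ 0.00000000e+00,  0.00000000e+00,  0.00000000e+00,
         1.00000000e+00]])}
```

View pics/scene0.png

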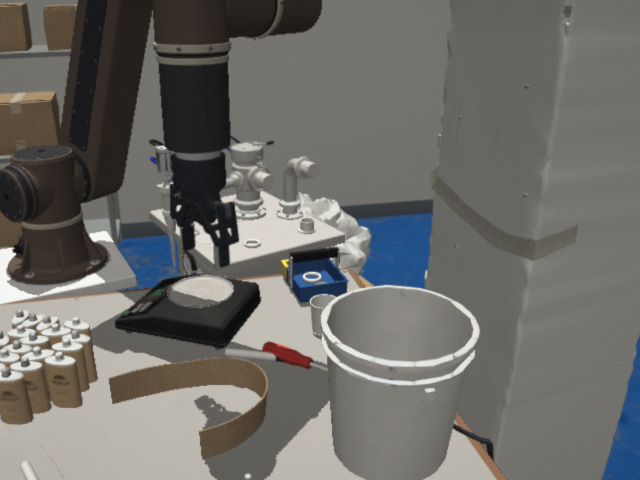

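View pics/top0.png

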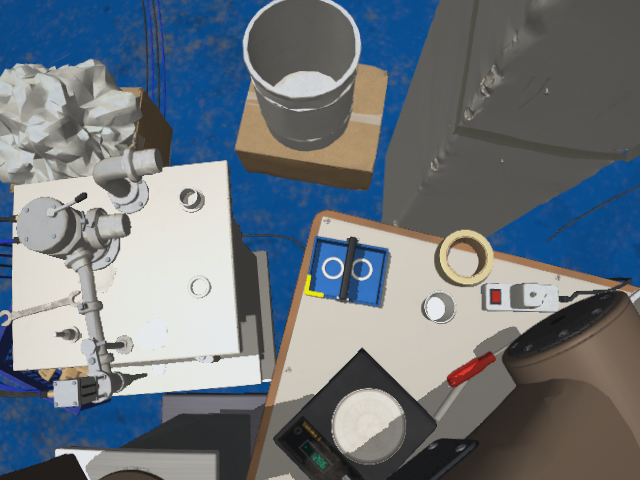

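View pics/wrist0.png

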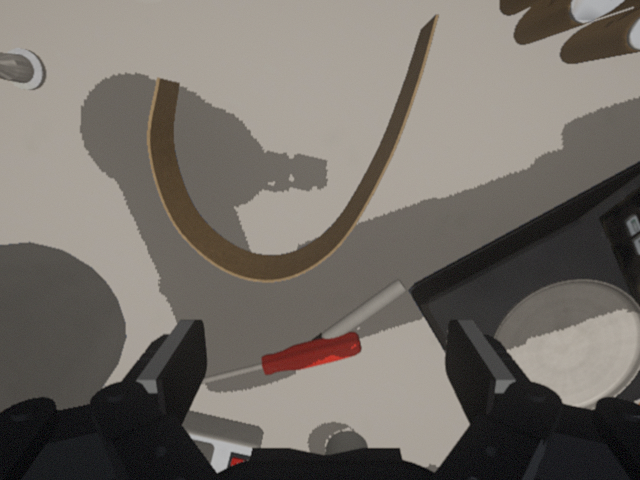

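The scene view shows the arm, scale and tote. In the top view (image up is +x, image left is +y):
- stray ring at about (200,287)
- ferrule at (191,199)
- tote spanning about (312–390, 238–307), with its yellow corner at the lower left (313,287) and the bar vertical at x≈349
- beaker at (438,307)
- tape roll at (465,258)

Next I'll zoom in and measure.

```bash
cat > h.py <<'E'
import numpy as np, cv2
from plant import get_obs, imaging
def K(c): return np.array([[c['fx'],0,c['cx']],[0,c['fy'],c['cy']],[0,0,1]])
def pose(c,obs=None):
    if 'eye' in c: return np.array(c['orientation']),np.array(c['eye'])
    T=np.eye(4);T[:3,:3]=obs['tool_rot'];T[:3,3]=obs['tcp_pos'];T=T@c['hand_eye'];return T[:3,:3],T[:3,3]
def ray2z(c,uv,z,obs=None):
    R,e=pose(c,obs);uv=np.array(uv,float).reshape(-1,1,2)
    n=cv2.undistortPoints(uv,K(c),c['distortion']).reshape(-1,2)
    d=np.c_[n,np.ones(len(n))]@R.T
    return e+d*((z-e[2])/d[:,2])[:,None]
def proj(c,P,obs=None):
    R,e=pose(c,obs);rv=cv2.Rodrigues(R.T)[0]
    return cv2.projectPoints(np.array(P,float).reshape(-1,1,3),rv,-R.T@e,K(c),c['distortion'])[0].reshape(-1,2)
E
python3 - <<'E'
import cv2
im=cv2.imread('pics/top0.png')
cv2.imwrite('pics/c1.png',cv2.resize(im[225:325,300:400],None,fx=6,fy=6,interpolation=cv2.INTER_CUBIC))
cv2.imwrite('pics/c2.png',cv2.resize(im[170:310,100:250],None,fx=4,fy=4,interpolation=cv2.INTER_CUBIC))
E
```

```text
(no output)
```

View pics/c1.png

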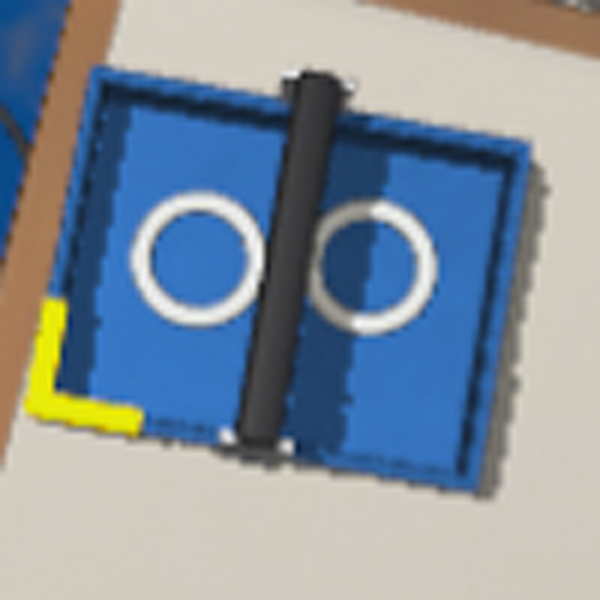

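View pics/c2.png

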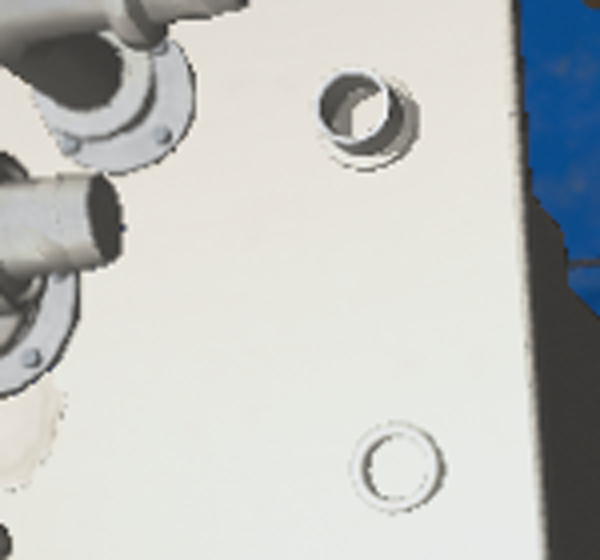

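Run:
```python
from h import *
c=imaging.camera_params('top')
r=lambda p,s,o:(np.array(p,float)+.5)/s-.5+np.array(o)
cor=ray2z(c,r([(95,68),(530,143),(490,498),(30,412)],6,(300,225)),40);print(cor.round(1),cor.mean(0))
print([np.linalg.norm(cor[i]-cor[i-1]).round(1) for i in range(4)])
x=(cor[0]+cor[3]-cor[1]-cor[2]);y=cor[3]+cor[2]-cor[0]-cor[1]
print('yaw x',np.degrees(np.arctan2(x[1],x[0])),'yaw y',np.degrees(np.arctan2(y[1],y[0])))
b=ray2z(c,r([(318,75),(258,442)],6,(300,225)),90);print('bar',b.round(1),b.mean(0),np.linalg.norm(b[1]-b[0]),np.degrees(np.arctan2(*(b[1]-b[0])[[1,0]])))
print('rings',ray2z(c,r([(198,260),(372,267)],6,(300,225)),15).round(1))
st=ray2z(c,r([(398,466),(352,466),(444,466),(398,421),(398,511)],4,(100,170)),6);print('stray',st.round(1))
print('ferr',ray2z(c,r([(354,106)],4,(100,170)),30).round(1))
print('beaker,tape',ray2z(c,[(437,306)],61),ray2z(c,[(465,257)],48))
```

```text
[[ 550.8 -351.    40. ]
 [ 524.7 -486.1   40. ]
 [ 415.1 -469.7   40. ]
 [ 443.9 -329.6   40. ]] [ 483.61848609 -409.10019233   40.        ]
[np.float64(109.0), np.float64(137.6), np.float64(110.8), np.float64(142.9)]
yaw x 78.73654092167791 yaw y 170.10787731901328
bar [[ 537.9 -417.6   90. ]
 [ 430.4 -397.4   90. ]] [ 484.12785512 -407.49367909   90.        ] 109.38662295875292 169.3778157882489
rings [[ 493.  -382.4   15. ]
 [ 489.8 -437.6   15. ]]
stray [[ 462.7 -125.1    6. ]
 [ 463.  -102.5    6. ]
 [ 462.5 -147.5    6. ]
 [ 484.5 -124.5    6. ]
 [ 441.1 -125.6    6. ]]
ferr [[ 635.7 -104.2   30. ]]
beaker,tape [[ 414.78976546 -568.01658903   61.        ]] [[ 504.64188842 -628.72510256   48.        ]]
```

Run:
```python
from h import *
c=imaging.camera_params('top')
for z in (0,100,250): print(z,ray2z(c,[(130,227),(131,345),(118,380),(55,395),(45,225),(215,360),(160,160)],z)[:,:2].round(0).tolist())
im=cv2.imread('pics/scene0.png')
cv2.imwrite('pics/c3.png',cv2.resize(im[120:320,130:390],None,fx=3,fy=3,interpolation=cv2.INTER_CUBIC))
```

```text
0 [[583.0, 21.0], [351.0, 8.0], [284.0, 32.0], [253.0, 161.0], [591.0, 205.0], [323.0, -157.0], [723.0, -33.0]]
100 [[561.0, -20.0], [353.0, -32.0], [294.0, -10.0], [266.0, 105.0], [568.0, 144.0], [328.0, -179.0], [686.0, -69.0]]
250 [[528.0, -82.0], [358.0, -91.0], [309.0, -74.0], [286.0, 21.0], [534.0, 53.0], [337.0, -213.0], [631.0, -122.0]]
```

View pics/c3.png

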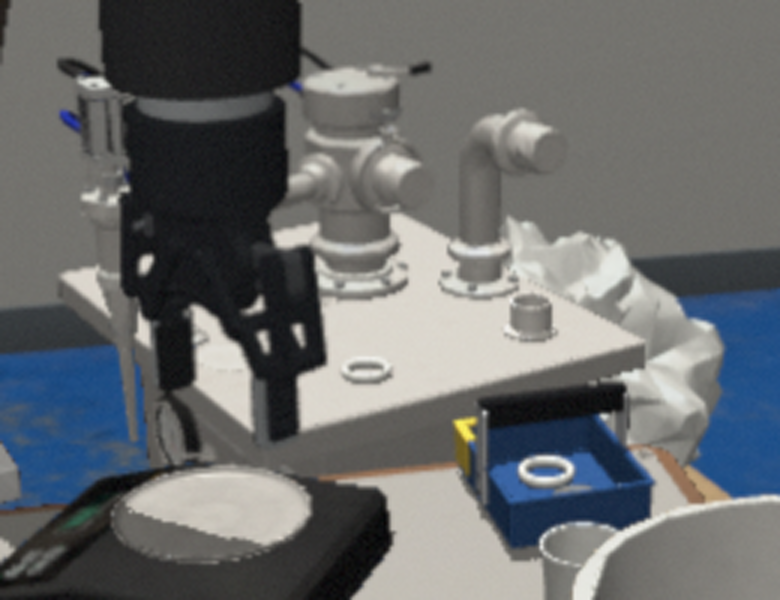

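The crop shows the tote handle clear, with the stray ring alone on the near part of the machine top. The nearest pipe end is to the left, at about x≈560, y≈-20. First I'll turn the jaws to lie along the tote's y axis.

Emit:
carry_out --targets '[{"ry": -8,"hand": 85},{"ry": -8},{"ry": -8},{"ry": -8},{"ry": -8},{"ry": -8},{"ry": -8},{"ry": -8},{"ry": -2.5},{}]'

```text
invalid input
```

```bash
cat > st.py <<'E'
import sys
from h import *
o=get_obs();R=o['tool_rot'];p=o['tcp_pos']
print('t',o['clock'],'q',o['joint_positions'].round(3),'p',p.round(1),'open',o['opening']*85.4,'F',o['wrist_force'].round(1))
print(R.round(4))
if len(sys.argv)>3:
    print('delta tool', (R.T@(np.array(list(map(float,sys.argv[1:4])))-p)).round(1))
E
python3 st.py 463 -125 160
```

```text
t 0.15 q [-1.059  0.359  0.011 -0.    -1.224 -0.288] p [ 149.7 -657.8  241.6] open 85.54462487454872 F [-0.1  0.1  0.3]
[[ 9.751e-01 -4.000e-04 -2.219e-01]
 [ 2.219e-01  1.200e-03  9.751e-01]
 [-1.000e-04 -1.000e+00  1.300e-03]]
delta tool [423.7  82.1 450. ]
```

Emit:
carry_out --targets '[{"x": 0,"y": 0,"z": 0,"rx": 0,"ry": -8,"rz": 0,"hand": 85},{"x": 0,"y": 0,"z": 0,"rx": 0,"ry": -8,"rz": 0,"hand": 85},{"x": 0,"y": 0,"z": 0,"rx": 0,"ry": -8,"rz": 0,"hand": 85},{"x": 0,"y": 0,"z": 0,"rx": 0,"ry": -8,"rz": 0,"hand": 85},{"x": 0,"y": 0,"z": 0,"rx": 0,"ry": -8,"rz": 0,"hand": 85},{"x": 0,"y": 0,"z": 0,"rx": 0,"ry": -8,"rz": 0,"hand": 85},{"x": 0,"y": 0,"z": 0,"rx": 0,"ry": -8,"rz": 0,"hand": 85},{"x": 0,"y": 0,"z": 0,"rx": 0,"ry": -8,"rz": 0,"hand": 85},{"x": 0,"y": 0,"z": 0,"rx": 0,"ry": -2.5,"rz": 0,"hand": 85},{"x": 0,"y": 0,"z": 0,"rx": 0,"ry": 0,"rz": 0,"hand": 85}]'

```text
clock: 1.15
tcp_pos: [149.8, -658.0, 241.9]
tool_rot: [[0.185, -0.0, -0.983], [0.983, 0.001, 0.185], [0.001, -1.0, 0.0]]
wrist_force: [0.3, 0.0, -0.0]
opening: 0.999
```

```bash
python3 st.py 463 -125 160
```

```text
t 1.15 q [-1.059  0.359  0.012 -0.    -1.224  0.873] p [ 149.8 -658.   241.9] open 85.30818294680469 F [ 0.3  0.  -0. ]
[[ 1.848e-01 -2.000e-04 -9.828e-01]
 [ 9.828e-01  6.000e-04  1.848e-01]
 [ 6.000e-04 -1.000e+00  3.000e-04]]
delta tool [ 581.7   82.2 -209.4]
```

Emit:
carry_out --targets '[{"x": 20,"y": 0,"z": -7,"rx": 0,"ry": 0,"rz": 0,"hand": 85},{"x": 45,"y": 0,"z": -16,"rx": 0,"ry": 0,"rz": 0,"hand": 85},{"x": 45,"y": 0,"z": -16,"rx": 0,"ry": 0,"rz": 0,"hand": 85},{"x": 45,"y": 0,"z": -16,"rx": 0,"ry": 0,"rz": 0,"hand": 85},{"x": 45,"y": 0,"z": -16,"rx": 0,"ry": 0,"rz": 0,"hand": 85},{"x": 45,"y": 0,"z": -16,"rx": 0,"ry": 0,"rz": 0,"hand": 85},{"x": 45,"y": 0,"z": -16,"rx": 0,"ry": 0,"rz": 0,"hand": 85},{"x": 45,"y": 0,"z": -16,"rx": 0,"ry": 0,"rz": 0,"hand": 85},{"x": 45,"y": 0,"z": -16,"rx": 0,"ry": 0,"rz": 0,"hand": 85},{"x": 45,"y": 0,"z": -16,"rx": 0,"ry": 0,"rz": 0,"hand": 85},{"x": 45,"y": 0,"z": -16,"rx": 0,"ry": 0,"rz": 0,"hand": 85},{"x": 45,"y": 0,"z": -16,"rx": 0,"ry": 0,"rz": 0,"hand": 85}]'

```text
clock: 2.35
tcp_pos: [425.6, -184.1, 242.6]
tool_rot: [[0.187, 0.001, -0.982], [0.982, 0.0, 0.187], [0.0, -1.0, -0.001]]
wrist_force: [-0.1, -0.6, -0.7]
opening: 0.996
```

Emit:
carry_out --targets '[{"x": 40,"y": 0,"z": -14,"rx": 0,"ry": 0,"rz": 0,"hand": 85},{"x": 0,"y": 30,"z": 0,"rx": 0,"ry": 0,"rz": 0,"hand": 85},{"x": 0,"y": 30,"z": 0,"rx": 0,"ry": 0,"rz": 0,"hand": 85},{"x": 0,"y": 20,"z": 0,"rx": 0,"ry": 0,"rz": 0,"hand": 85},{"x": 0,"y": 0,"z": 0,"rx": 0,"ry": 0,"rz": 0,"hand": 85},{"x": 0,"y": 0,"z": 0,"rx": 0,"ry": 0,"rz": 0,"hand": 85}]'

```text
clock: 2.95
tcp_pos: [446.4, -149.4, 162.8]
tool_rot: [[0.186, -0.0, -0.983], [0.983, -0.0, 0.186], [-0.001, -1.0, 0.0]]
wrist_force: [-0.3, -0.7, 0.2]
opening: 0.993
```

```bash
python3 - <<'E'
from h import *
o=get_obs();im=imaging.grab_frame('wrist');cv2.imwrite('pics/w1.png',im[:,:,::-1])
import pickle;pickle.dump(o,open('w1.pkl','wb'))
E
python3 st.py 463 -125 100
```

```text
t 3.0 q [ 0.097  0.091 -0.537  0.001 -0.942 -0.284] p [ 446.9 -149.4  163.4] open 85.10155742652141 F [-0.3  0.1 -0.5]
[[ 1.858e-01  1.200e-03 -9.826e-01]
 [ 9.826e-01 -3.000e-04  1.858e-01]
 [-1.000e-04 -1.000e+00 -1.300e-03]]
delta tool [ 27.   63.4 -11.2]
```

View pics/w1.png

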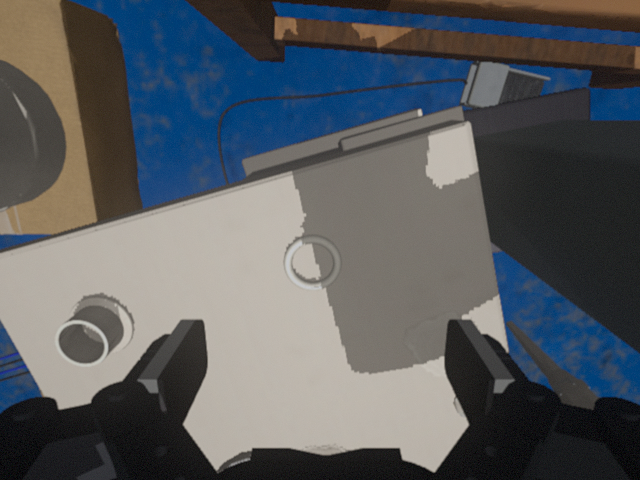

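The wrist view shows the ring at about (313,263), with the ferrule off to the left at (83,340). The space for the fingers is clear.

Run:
```python
from h import *
import pickle;o=pickle.load(open('w1.pkl','rb'))
c=imaging.camera_params('wrist')
im=cv2.imread('pics/w1.png');cv2.imwrite('pics/c4.png',cv2.resize(im[220:310,260:370],None,fx=6,fy=6,interpolation=cv2.INTER_CUBIC))
P=ray2z(c,[(312.5,263),(284,263),(341,263),(312.5,234),(312.5,291)],6,o);print(P.round(1))
print((o['tool_rot'].T@(P[0]-o['tcp_pos'])).round(1))
```

```text
[[ 459.9 -123.6    6. ]
 [ 480.7 -127.5    6. ]
 [ 439.  -119.7    6. ]
 [ 455.5 -145.5    6. ]
 [ 464.3 -101.4    6. ]]
[ 28.  156.8  -8.5]
```

View pics/c4.png

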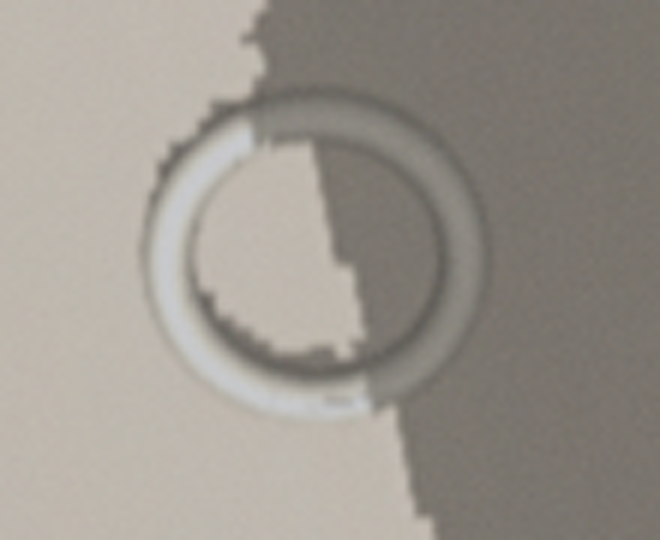

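Emit:
carry_out --targets '[{"x": 27.5,"y": 0,"z": -9.5,"rx": 0,"ry": 0,"rz": 0,"hand": 65},{"x": 0,"y": 30,"z": 0,"rx": 0,"ry": 0,"rz": 0,"hand": 65},{"x": 0,"y": 35,"z": 0,"rx": 0,"ry": 0,"rz": 0,"hand": 65},{"x": 0,"y": 35,"z": 0,"rx": 0,"ry": 0,"rz": 0,"hand": 65},{"x": 0,"y": 30,"z": 0,"rx": 0,"ry": 0,"rz": 0,"hand": 65},{"x": 0,"y": 18,"z": 0,"rx": 0,"ry": 0,"rz": 0,"hand": 65},{"x": 0,"y": 0,"z": 0,"rx": 0,"ry": 0,"rz": 0,"hand": 65},{"x": 0,"y": 0,"z": 0,"rx": 0,"ry": 0,"rz": 0,"hand": 65},{"x": 0,"y": 0,"z": 0,"rx": 0,"ry": 0,"rz": 0,"hand": 65}]'

```text
clock: 3.9
tcp_pos: [462.1, -124.0, 15.9]
tool_rot: [[0.185, 0.003, -0.983], [0.983, 0.0, 0.185], [0.001, -1.0, -0.003]]
wrist_force: [-0.7, -0.4, 0.4]
opening: 0.759
```

```bash
python3 - <<'E'
from h import *
im=imaging.grab_frame('wrist');cv2.imwrite('pics/w2.png',im[:,:,::-1])
im=imaging.grab_frame('scene');cv2.imwrite('pics/s2.png',cv2.resize(im[160:300,130:330,::-1],None,fx=4,fy=4,interpolation=cv2.INTER_CUBIC))
E
python3 st.py 461 -124.3 12
```

```text
t 4.0 q [ 0.151  0.32  -0.687  0.    -0.561 -0.337] p [ 461.7 -123.9   15.8] open 64.58863704878459 F [0.4 0.1 0.4]
[[ 1.853e-01  2.900e-03 -9.827e-01]
 [ 9.827e-01  3.000e-04  1.853e-01]
 [ 9.000e-04 -1.000e+00 -2.800e-03]]
delta tool [-0.5  3.7  0.7]
```

View pics/w2.png

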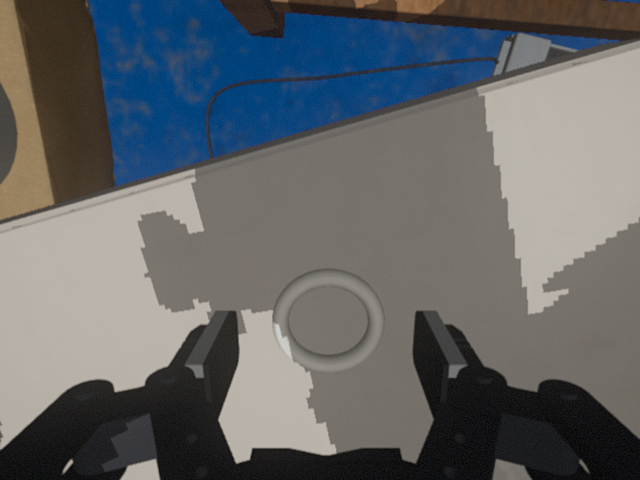

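View pics/s2.png

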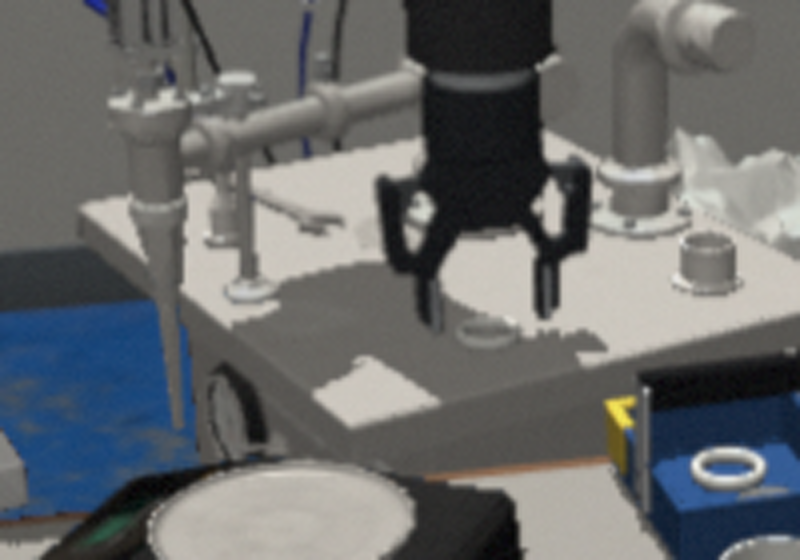

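Both views show the ring centred between the jaws, at wrist pixel (328,320), with the tips a little above the surface. I'll check this numerically before closing.

Run:
```python
from h import *
o=get_obs();c=imaging.camera_params('wrist')
P=ray2z(c,[(328,320)],5,o);print(P.round(1),(o['tool_rot'].T@(P[0]-o['tcp_pos'])).round(1))
# pad tip front pixel projections: candidate tips
for t in (-2,0,3,7,11): print(t,proj(c,[o['tool_rot']@np.array([s,t,z])+o['tcp_pos'] for z in (-32,32) for s in (11,-11)],o).round(0).tolist())
```

```text
[[ 459.4 -124.6    5. ]] [-1.1 10.7  2.2]
-2 [[234.0, 366.0], [230.0, 311.0], [410.0, 367.0], [414.0, 312.0]]
0 [[235.0, 363.0], [231.0, 309.0], [409.0, 363.0], [413.0, 309.0]]
3 [[237.0, 359.0], [233.0, 305.0], [408.0, 359.0], [411.0, 305.0]]
7 [[239.0, 353.0], [235.0, 300.0], [406.0, 353.0], [409.0, 301.0]]
11 [[241.0, 347.0], [237.0, 296.0], [404.0, 347.0], [407.0, 296.0]]
```

Emit:
carry_out --targets '[{"x": -1,"y": 5,"z": 1.5,"rx": 0,"ry": 0,"rz": 0,"hand": 50},{"x": 0,"y": 3,"z": 0,"rx": 0,"ry": 0,"rz": 0,"hand": 50},{"x": 0,"y": 0,"z": 0,"rx": 0,"ry": 0,"rz": 0,"hand": 50},{"x": 0,"y": 0,"z": 0,"rx": 0,"ry": 0,"rz": 0,"hand": 50}]'

```text
clock: 4.4
tcp_pos: [459.2, -124.7, 7.9]
tool_rot: [[0.185, 0.001, -0.983], [0.983, -0.0, 0.185], [-0.0, -1.0, -0.001]]
wrist_force: [-6.5, 2.3, 26.2]
opening: 0.584
```

```bash
python3 - <<'E'
from h import *
o=get_obs();c=imaging.camera_params('wrist')
im=imaging.grab_frame('wrist');cv2.imwrite('pics/w3.png',cv2.resize(im[220:440,160:500,::-1],None,fx=2.3,fy=2.3,interpolation=cv2.INTER_CUBIC))
for t in (0,3,6,9): print(t,proj(c,[o['tool_rot']@np.array([s,t,z])+o['tcp_pos'] for z in (-25,25) for s in (11,-11)],o).round(0).tolist())
E
python3 st.py 461 -124.3 8
```

```text
0 [[254.0, 363.0], [251.0, 309.0], [390.0, 363.0], [393.0, 309.0]]
3 [[255.0, 359.0], [252.0, 305.0], [389.0, 359.0], [392.0, 305.0]]
6 [[257.0, 354.0], [254.0, 302.0], [388.0, 354.0], [390.0, 302.0]]
9 [[258.0, 350.0], [255.0, 298.0], [387.0, 350.0], [389.0, 298.0]]
t 4.45 q [ 0.15   0.332 -0.698  0.001 -0.54  -0.336] p [ 459.2 -124.7    7.9] open 49.8320928196611 F [-6.6  3.7 25.6]
[[ 1.847e-01  1.000e-03 -9.828e-01]
 [ 9.828e-01 -2.000e-04  1.847e-01]
 [ 0.000e+00 -1.000e+00 -1.100e-03]]
delta tool [ 0.7 -0.1 -1.7]
```

View pics/w3.png

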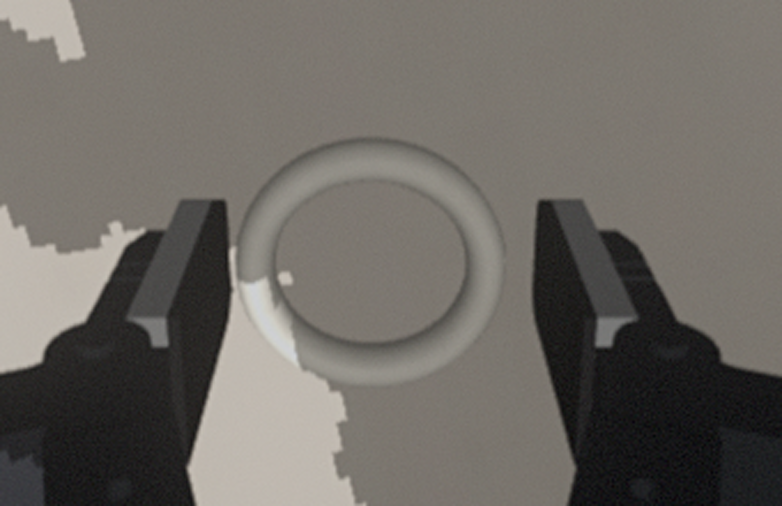

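The tips are touching the machine top (26 N). The ring is between the pads but about 2 mm towards the left pad. I'll raise 4 mm, centre, and pinch.

Emit:
carry_out --targets '[{"x": 0,"y": -4,"z": -1.5,"rx": 0,"ry": 0,"rz": 0,"hand": 50},{"x": 0,"y": 0,"z": 0,"rx": 0,"ry": 0,"rz": 0,"hand": 46},{"x": 0,"y": 0,"z": 0,"rx": 0,"ry": 0,"rz": 0,"hand": 38},{"x": 0,"y": 0,"z": 0,"rx": 0,"ry": 0,"rz": 0,"hand": 38},{"x": 0,"y": 0,"z": 0,"rx": 0,"ry": 0,"rz": 0,"hand": 38},{"x": 0,"y": 0,"z": 0,"rx": 0,"ry": 0,"rz": 0,"hand": 38}]' --force 30

```text
clock: 5.05
tcp_pos: [460.8, -125.0, 10.8]
tool_rot: [[0.185, 0.001, -0.983], [0.983, -0.0, 0.185], [-0.0, -1.0, -0.001]]
wrist_force: [-2.2, 2.1, 12.4]
opening: 0.456
```

Emit:
carry_out --targets '[{"x": 0,"y": -15,"z": 0,"rx": 0,"ry": 0,"rz": 0,"hand": 38},{"x": 0,"y": -30,"z": 0,"rx": 0,"ry": 0,"rz": 0,"hand": 38},{"x": 0,"y": -40,"z": 0,"rx": 0,"ry": 0,"rz": 0,"hand": 38},{"x": 0,"y": -40,"z": 0,"rx": 0,"ry": 0,"rz": 0,"hand": 38},{"x": 0,"y": -20,"z": 0,"rx": 0,"ry": 0,"rz": 0,"hand": 38},{"x": 0,"y": 0,"z": 0,"rx": 0,"ry": 0,"rz": 0,"hand": 38}]'

```text
clock: 5.65
tcp_pos: [462.2, -124.9, 158.1]
tool_rot: [[0.185, 0.006, -0.983], [0.983, 0.0, 0.185], [0.001, -1.0, -0.005]]
wrist_force: [0.9, -0.5, -0.5]
opening: 0.455
```

```bash
python3 - <<'E'
from h import *
im=imaging.grab_frame('wrist');cv2.imwrite('pics/w4.png',cv2.resize(im[220:440,160:500,::-1],None,fx=2.3,fy=2.3,interpolation=cv2.INTER_CUBIC))
E
python3 st.py 493.4 -375.7 158
```

```text
t 5.7 q [ 0.149  0.109 -0.534 -0.    -0.924 -0.335] p [ 461.1 -124.9  156.3] open 38.77347115890796 F [ 0.1  0.2 -0.6]
[[ 1.854e-01  2.800e-03 -9.827e-01]
 [ 9.827e-01  5.000e-04  1.855e-01]
 [ 1.000e-03 -1.000e+00 -2.600e-03]]
delta tool [-240.5   -1.8  -78.3]
```

View pics/w4.png

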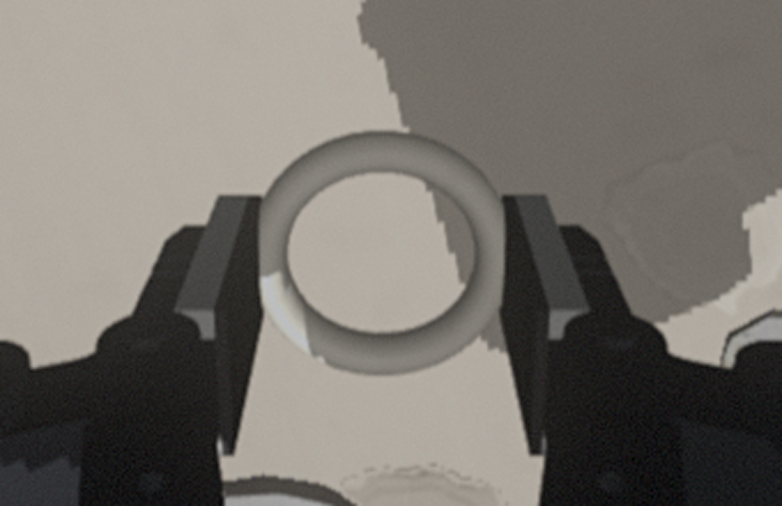

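The ring is held between the pads. I'll carry it over the tote at tote x≈+32, y≈+4, beside the bar.

Emit:
carry_out --targets '[{"x": -20,"y": 0,"z": -6,"rx": 0,"ry": 0,"rz": 0,"hand": 32},{"x": -35,"y": 0,"z": -10,"rx": 0,"ry": 0,"rz": 0,"hand": 32},{"x": -42,"y": 0,"z": -12,"rx": 0,"ry": 0,"rz": 0,"hand": 32},{"x": -42,"y": 0,"z": -12,"rx": 0,"ry": 0,"rz": 0,"hand": 32},{"x": -42,"y": 0,"z": -12,"rx": 0,"ry": 0,"rz": 0,"hand": 32},{"x": -36,"y": 0,"z": -11,"rx": 0,"ry": 0,"rz": 0,"hand": 32},{"x": -25.5,"y": 0,"z": -7.5,"rx": 0,"ry": 0,"rz": 0,"hand": 32},{"x": 0,"y": 0,"z": 0,"rx": 0,"ry": 0,"rz": 0,"hand": 32},{"x": 0,"y": 0,"z": 0,"rx": 0,"ry": 0,"rz": 0,"hand": 32}]'

```text
clock: 6.6
tcp_pos: [483.6, -376.5, 152.9]
tool_rot: [[0.187, -0.003, -0.982], [0.982, 0.002, 0.187], [0.001, -1.0, 0.004]]
wrist_force: [0.3, 0.2, 0.0]
opening: 0.457
```

```bash
python3 - <<'E'
from h import *
import pickle
o=get_obs();pickle.dump(o,open('w5.pkl','wb'))
im=imaging.grab_frame('wrist');cv2.imwrite('pics/w5.png',im[:,:,::-1])
im=imaging.grab_frame('top');cv2.imwrite('pics/t5.png',cv2.resize(im[180:380,240:500,::-1],None,fx=3,fy=3,interpolation=cv2.INTER_CUBIC))
E
python3 st.py 485.6 -376.3 158
```

```text
t 6.7 q [-0.342  0.328 -0.247 -0.    -0.998  0.155] p [ 484.2 -375.6  154.1] open 38.91140846702074 F [-1.1  0.7  0.1]
[[ 1.852e-01 -1.900e-03 -9.827e-01]
 [ 9.827e-01  1.000e-03  1.852e-01]
 [ 6.000e-04 -1.000e+00  2.100e-03]]
delta tool [-0.5 -4.  -1.5]
```

View pics/w5.png

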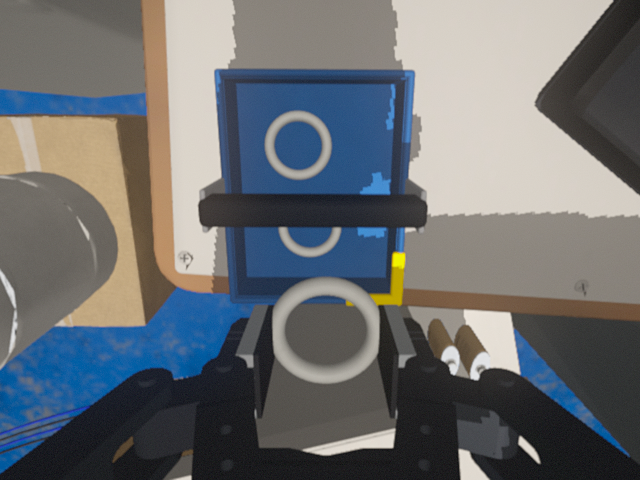

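View pics/t5.png

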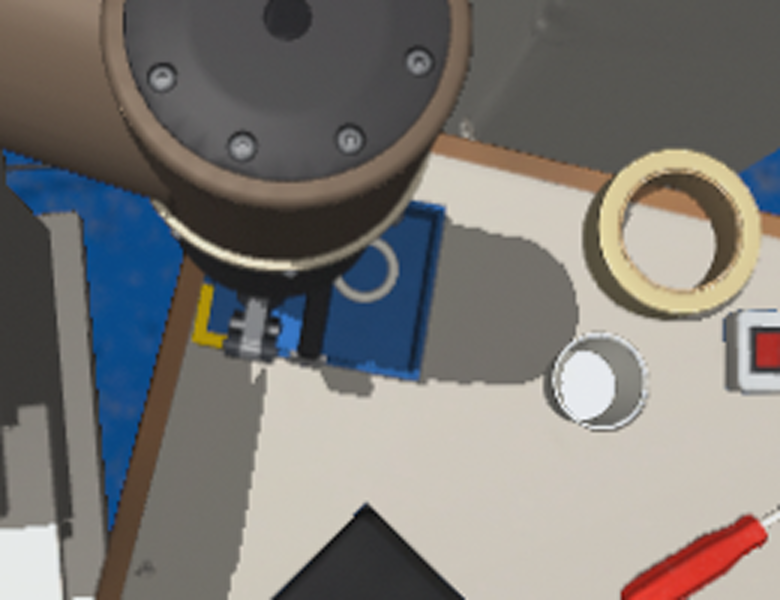

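The wrist view shows:
- tote rim corners at (217,71), (413,71), (404,303) and (230,302)
- bar across (199–427, 210)
- held ring at (326,330)

The tote is square to the tool. I'll refine its pose from these.

Run:
```python
from h import *
import pickle;o=pickle.load(open('w5.pkl','rb'));c=imaging.camera_params('wrist')
R,p=o['tool_rot'],o['tcp_pos']
t=lambda P:((P-p)@R).round(1)
cor=ray2z(c,[(216,71),(414,71),(404.5,304),(229.5,303)],40,o);print(cor.round(1).tolist(),cor.mean(0).round(1));print('tool',t(cor).tolist())
print('dims',[np.linalg.norm(cor[i]-cor[i-1]).round(1) for i in range(4)])
b=ray2z(c,[(199,203),(427,203),(199,225),(427,225)],90,o);print('bar',b.round(1).tolist(),b.mean(0),t(b).tolist())
print('rings',ray2z(c,[(298.5,145),(311,225)],15,o).round(1).tolist(),t(ray2z(c,[(298.5,145),(311,225)],15,o)).tolist())
# held ring depth: width 107px ~43mm
print('held at depth',411.8*41/107)
d=np.array([(326-c['cx'])/c['fx'],(330-c['cy'])/c['fy'],1])*411.8*42/107
print('held tool',(c['hand_eye']@np.r_[d,1])[:3])
```

```text
[[522.6, -485.1, 40.0], [415.7, -464.9, 40.0], [439.1, -326.5, 40.0], [550.8, -348.6, 40.0]] [ 482.  -406.3   40. ]
tool [[-99.6, 112.6, -59.0], [-99.7, 113.0, 49.7], [40.6, 113.2, 52.7], [39.9, 112.8, -61.2]]
dims [np.float64(139.5), np.float64(108.7), np.float64(140.4), np.float64(113.9)]
bar [[535.0, -423.0, 90.0], [427.6, -402.6, 90.0], [538.0, -412.5, 90.0], [428.9, -391.7, 90.0]] [ 482.38117969 -407.44028772   90.        ] [[-36.2, 62.7, -59.4], [-36.2, 63.1, 49.9], [-25.3, 62.7, -60.4], [-25.3, 63.1, 50.7]]
rings [[488.0, -436.8, 15.0], [490.5, -383.8, 15.0]] [[-58.6, 137.8, -16.1], [-6.0, 137.9, -8.6]]
held at depth 157.792523364486
held tool [ 4.29258823 12.67787581  1.44792732]
```

Emit:
carry_out --targets '[{"x": 0,"y": 25,"z": 0,"rx": 0,"ry": 0,"rz": 0,"hand": 32},{"x": 0,"y": 30,"z": 0,"rx": 0,"ry": 0,"rz": 0,"hand": 32},{"x": 0,"y": 25,"z": 0,"rx": 0,"ry": 0,"rz": 0,"hand": 32},{"x": 0,"y": 18,"z": 0,"rx": 0,"ry": 0,"rz": 0,"hand": 32},{"x": 0,"y": 12,"z": 0,"rx": 0,"ry": 0,"rz": 0,"hand": 32},{"x": 0,"y": 0,"z": 0,"rx": 0,"ry": 0,"rz": 0,"hand": 32},{"x": 0,"y": 0,"z": 0,"rx": 0,"ry": 0,"rz": 0,"hand": 32}]'

```text
clock: 7.4
tcp_pos: [485.3, -376.1, 45.9]
tool_rot: [[0.184, 0.0, -0.983], [0.983, -0.0, 0.184], [-0.0, -1.0, -0.0]]
wrist_force: [0.2, 0.2, 0.4]
opening: 0.453
```

```bash
python3 - <<'E'
from h import *
im=imaging.grab_frame('wrist');cv2.imwrite('pics/w6.png',im[:,:,::-1])
im=imaging.grab_frame('scene');cv2.imwrite('pics/s6.png',cv2.resize(im[200:320,220:380,::-1],None,fx=4.5,fy=4.5,interpolation=cv2.INTER_CUBIC))
E
python3 st.py
```

```text
t 7.5 q [-0.342  0.447 -0.353  0.    -0.769  0.156] p [ 485.6 -376.5   46.5] open 38.89621469205301 F [-0.3 -0.3 -0.2]
[[ 1.847e-01  1.700e-03 -9.828e-01]
 [ 9.828e-01 -8.000e-04  1.847e-01]
 [-5.000e-04 -1.000e+00 -1.800e-03]]
```

View pics/w6.png

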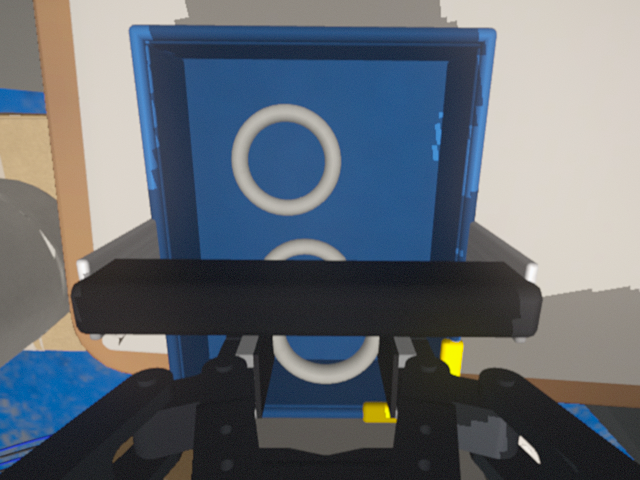

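View pics/s6.png

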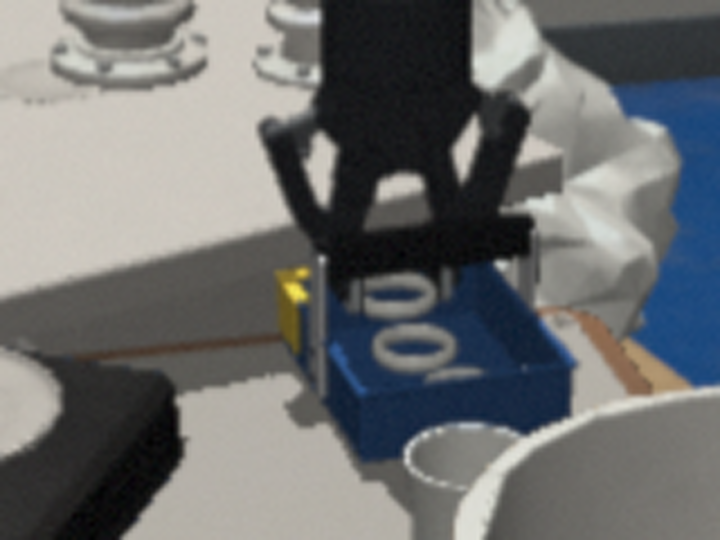

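The held ring is inside the tote, between the bar and the +x wall, with no contact force. I'll lower 6 mm more and release.

Emit:
carry_out --targets '[{"x": 0,"y": 6,"z": 0,"rx": 0,"ry": 0,"rz": 0,"hand": 32},{"x": 0,"y": 0,"z": 0,"rx": 0,"ry": 0,"rz": 0,"hand": 32},{"x": 0,"y": 0,"z": 0,"rx": 0,"ry": 0,"rz": 0,"hand": 44},{"x": 0,"y": 0,"z": 0,"rx": 0,"ry": 0,"rz": 0,"hand": 50},{"x": 0,"y": 0,"z": 0,"rx": 0,"ry": 0,"rz": 0,"hand": 50},{"x": 0,"y": -10,"z": 0,"rx": 0,"ry": 0,"rz": 0,"hand": 50},{"x": 0,"y": -25,"z": 0,"rx": 0,"ry": 0,"rz": 0,"hand": 50},{"x": 0,"y": -35,"z": 0,"rx": 0,"ry": 0,"rz": 0,"hand": 50},{"x": 0,"y": -35,"z": 0,"rx": 0,"ry": 0,"rz": 0,"hand": 50},{"x": 0,"y": -20,"z": 0,"rx": 0,"ry": 0,"rz": 0,"hand": 50},{"x": 0,"y": 0,"z": 0,"rx": 0,"ry": 0,"rz": 0,"hand": 50}]'

```text
clock: 8.6
tcp_pos: [486.6, -377.4, 169.1]
tool_rot: [[0.185, 0.006, -0.983], [0.983, -0.003, 0.185], [-0.002, -1.0, -0.007]]
wrist_force: [-0.1, -0.4, -0.1]
opening: 0.584
```

```bash
python3 - <<'E'
from h import *
im=imaging.grab_frame('wrist');cv2.imwrite('pics/w7.png',im[:,:,::-1])
im=imaging.grab_frame('scene');cv2.imwrite('pics/s7.png',cv2.resize(im[200:320,220:380,::-1],None,fx=4.5,fy=4.5,interpolation=cv2.INTER_CUBIC))
E
python3 st.py
```

```text
t 8.7 q [-0.342  0.317 -0.234 -0.    -1.018  0.156] p [ 484.9 -376.3  165.3] open 50.059584511207056 F [-0.6 -0.5 -0.4]
[[ 1.854e-01  1.700e-03 -9.827e-01]
 [ 9.827e-01 -4.000e-04  1.854e-01]
 [-1.000e-04 -1.000e+00 -1.700e-03]]
```

View pics/w7.png

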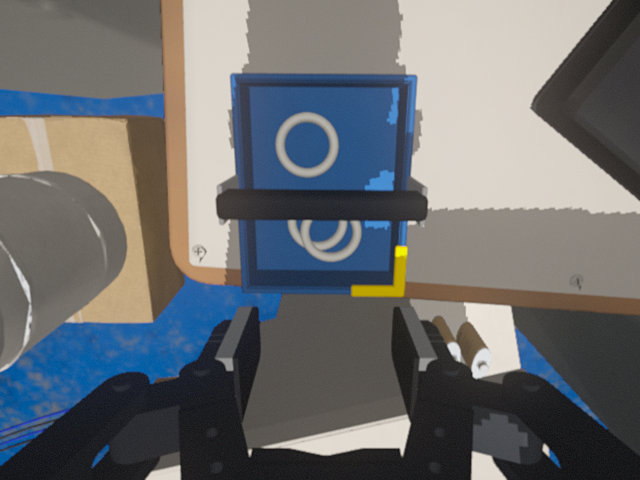

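View pics/s7.png

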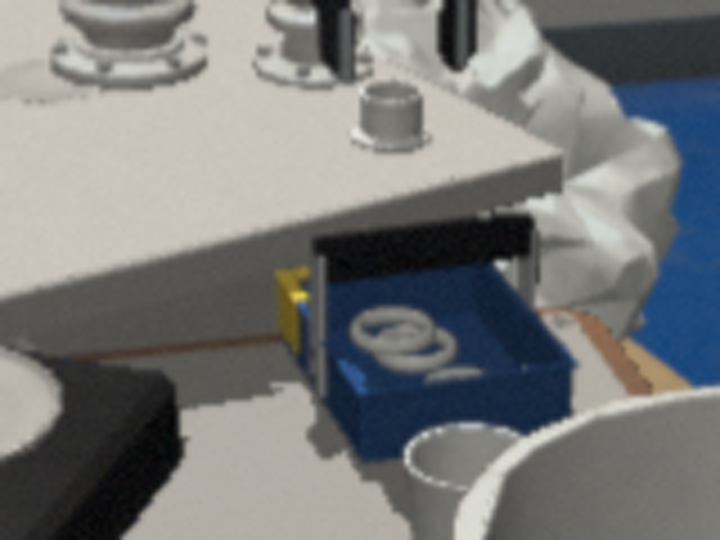

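The stray ring lies in the tote, leaning on ring_a, with nothing disturbed. Next I'll centre over the bar and turn 90°.

Emit:
carry_out --targets '[{"x": -16,"y": 0,"z": -2,"rx": 0,"ry": 0,"rz": 0,"hand": 45},{"x": -15,"y": 0,"z": -2,"rx": 0,"ry": 0,"rz": 0,"hand": 45},{"x": 0,"y": 0,"z": 0,"rx": 0,"ry": 8,"rz": 0,"hand": 45},{"x": 0,"y": 0,"z": 0,"rx": 0,"ry": 8,"rz": 0,"hand": 45},{"x": 0,"y": 0,"z": 0,"rx": 0,"ry": 8,"rz": 0,"hand": 45},{"x": 0,"y": 0,"z": 0,"rx": 0,"ry": 8,"rz": 0,"hand": 45},{"x": 0,"y": 0,"z": 0,"rx": 0,"ry": 8,"rz": 0,"hand": 45},{"x": 0,"y": 0,"z": 0,"rx": 0,"ry": 8,"rz": 0,"hand": 45},{"x": 0,"y": 0,"z": 0,"rx": 0,"ry": 8,"rz": 0,"hand": 45},{"x": 0,"y": 0,"z": 0,"rx": 0,"ry": 8,"rz": 0,"hand": 45},{"x": 0,"y": 0,"z": 0,"rx": 0,"ry": 8,"rz": 0,"hand": 45},{"x": 0,"y": 0,"z": 0,"rx": 0,"ry": 8,"rz": 0,"hand": 45}]'

```text
clock: 9.9
tcp_pos: [482.4, -408.6, 163.1]
tool_rot: [[1.0, -0.002, 0.018], [-0.018, 0.001, 1.0], [-0.002, -1.0, 0.001]]
wrist_force: [-0.2, 0.2, 0.1]
opening: 0.526
```

Emit:
carry_out --targets '[{"x": 0,"y": 0,"z": 0,"rx": 0,"ry": 8,"rz": 0,"hand": 45},{"x": 0,"y": 0,"z": 0,"rx": 0,"ry": 2,"rz": 0,"hand": 45},{"x": 0,"y": 20,"z": 0,"rx": 0,"ry": 0,"rz": 0,"hand": 45},{"x": 0,"y": 0,"z": 0,"rx": 0,"ry": 0,"rz": 0,"hand": 45},{"x": 0,"y": 0,"z": 0,"rx": 0,"ry": 0,"rz": 0,"hand": 45}]'

```text
clock: 10.4
tcp_pos: [482.3, -408.2, 143.4]
tool_rot: [[0.983, -0.002, 0.186], [-0.186, 0.001, 0.983], [-0.002, -1.0, 0.0]]
wrist_force: [-0.0, -0.2, -0.6]
opening: 0.523
```

```bash
python3 - <<'E'
from h import *
import pickle
o=get_obs();pickle.dump(o,open('w8.pkl','wb'))
im=imaging.grab_frame('wrist');cv2.imwrite('pics/w8.png',im[:,:,::-1])
E
python3 st.py 483 -407 71
```

```text
t 10.45 q [-0.394  0.366 -0.215  0.    -0.991 -1.364] p [ 482.8 -408.3  144.1] open 44.86414781097016 F [ 0.1  0.  -0.1]
[[ 9.826e-01 -1.100e-03  1.855e-01]
 [-1.855e-01  0.000e+00  9.826e-01]
 [-1.100e-03 -1.000e+00 -2.000e-04]]
delta tool [ 0.  73.1  1.3]
```

View pics/w8.png

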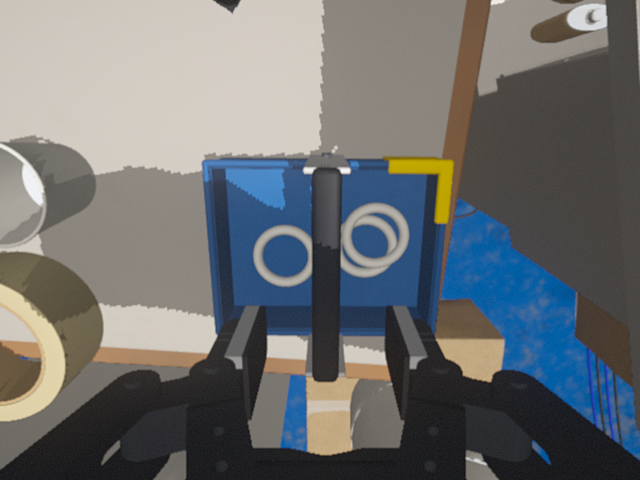

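The bar lies vertical at u≈327, centred between the fingers. I'll descend and grip.

Emit:
carry_out --targets '[{"x": 0,"y": 20,"z": 0.5,"rx": 0,"ry": 0,"rz": 0,"hand": 45},{"x": 0,"y": 25,"z": 0,"rx": 0,"ry": 0,"rz": 0,"hand": 45},{"x": 0,"y": 18,"z": 0,"rx": 0,"ry": 0,"rz": 0,"hand": 45},{"x": 0,"y": 10,"z": 0,"rx": 0,"ry": 0,"rz": 0,"hand": 45},{"x": 0,"y": 0,"z": 0,"rx": 0,"ry": 0,"rz": 0,"hand": 40},{"x": 0,"y": 0,"z": 0,"rx": 0,"ry": 0,"rz": 0,"hand": 28},{"x": 0,"y": 0,"z": 0,"rx": 0,"ry": 0,"rz": 0,"hand": 18},{"x": 0,"y": 0,"z": 0,"rx": 0,"ry": 0,"rz": 0,"hand": 5},{"x": 0,"y": 0,"z": 0,"rx": 0,"ry": 0,"rz": 0,"hand": 0},{"x": 0,"y": 0,"z": 0,"rx": 0,"ry": 0,"rz": 0,"hand": 0},{"x": 0,"y": 0,"z": 0,"rx": 0,"ry": 0,"rz": 0,"hand": 0}]' --force 90

```text
clock: 11.55
tcp_pos: [483.9, -407.6, 72.8]
tool_rot: [[0.983, 0.002, 0.185], [-0.185, -0.001, 0.983], [0.002, -1.0, -0.001]]
wrist_force: [-0.5, 0.6, 6.6]
opening: 0.151
```

```bash
python3 - <<'E'
from h import *
im=imaging.grab_frame('scene');cv2.imwrite('pics/s9.png',cv2.resize(im[180:320,210:390,::-1],None,fx=4,fy=4,interpolation=cv2.INTER_CUBIC))
E
python3 st.py 483 -407 71
```

```text
t 11.6 q [-3.920e-01  4.390e-01 -2.890e-01  1.000e-03 -8.410e-01 -1.365e+00] p [ 483.9 -407.6   72.8] open 12.353988773998966 F [-0.6  0.3  6.9]
[[ 0.9828  0.002   0.1849]
 [-0.1849 -0.0014  0.9828]
 [ 0.0022 -1.     -0.001 ]]
delta tool [-1.   1.8  0.4]
```

View pics/s9.png

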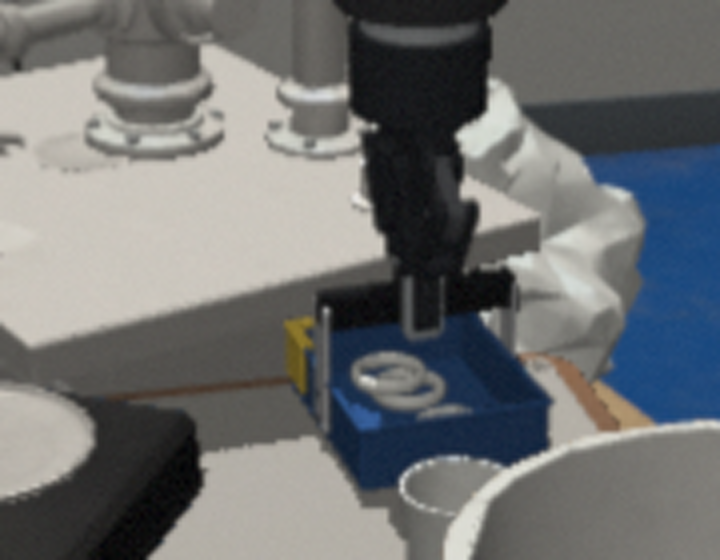

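The bar is gripped, with the opening stopped at 12 mm. I'll lift 140 mm.

Emit:
carry_out --targets '[{"x": 0,"y": -5,"z": 0,"rx": 0,"ry": 0,"rz": 0,"hand": 0},{"x": 0,"y": -10,"z": 0,"rx": 0,"ry": 0,"rz": 0,"hand": 0},{"x": 0,"y": -15,"z": 0,"rx": 0,"ry": 0,"rz": 0,"hand": 0},{"x": 0,"y": -20,"z": 0,"rx": 0,"ry": 0,"rz": 0,"hand": 0},{"x": 0,"y": -20,"z": 0,"rx": 0,"ry": 0,"rz": 0,"hand": 0},{"x": 0,"y": -20,"z": 0,"rx": 0,"ry": 0,"rz": 0,"hand": 0},{"x": 0,"y": -20,"z": 0,"rx": 0,"ry": 0,"rz": 0,"hand": 0},{"x": 0,"y": -15,"z": 0,"rx": 0,"ry": 0,"rz": 0,"hand": 0},{"x": 0,"y": -10,"z": 0,"rx": 0,"ry": 0,"rz": 0,"hand": 0},{"x": 0,"y": -5,"z": 0,"rx": 0,"ry": 0,"rz": 0,"hand": 0},{"x": 0,"y": 0,"z": 0,"rx": 0,"ry": 0,"rz": 0,"hand": 0},{"x": 0,"y": 0,"z": 0,"rx": 0,"ry": 0,"rz": 0,"hand": 0}]'

```text
clock: 12.8
tcp_pos: [482.7, -406.8, 210.5]
tool_rot: [[0.983, -0.001, 0.185], [-0.185, 0.001, 0.983], [-0.001, -1.0, 0.001]]
wrist_force: [-0.0, -0.3, -3.1]
opening: 0.146
```

```bash
python3 - <<'E'
from h import *
im=imaging.grab_frame('wrist');cv2.imwrite('pics/w10.png',im[:,:,::-1])
im=imaging.grab_frame('scene');cv2.imwrite('pics/s10.png',cv2.resize(im[130:320,190:390,::-1],None,fx=3,fy=3,interpolation=cv2.INTER_CUBIC))
E
python3 st.py
```

```text
t 12.9 q [-0.392  0.31  -0.134 -0.    -1.128 -1.365] p [ 482.7 -406.8  210.2] open 12.39621430920451 F [ 0.3  0.2 -2.2]
[[ 9.827e-01 -1.500e-03  1.853e-01]
 [-1.853e-01  9.000e-04  9.827e-01]
 [-1.700e-03 -1.000e+00  6.000e-04]]
```

View pics/w10.png

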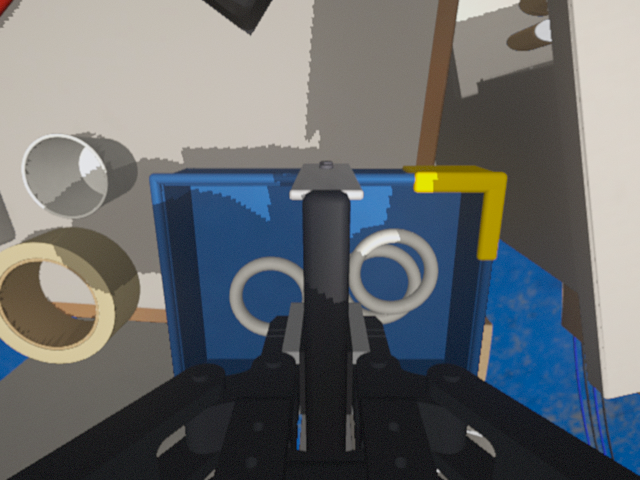

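View pics/s10.png

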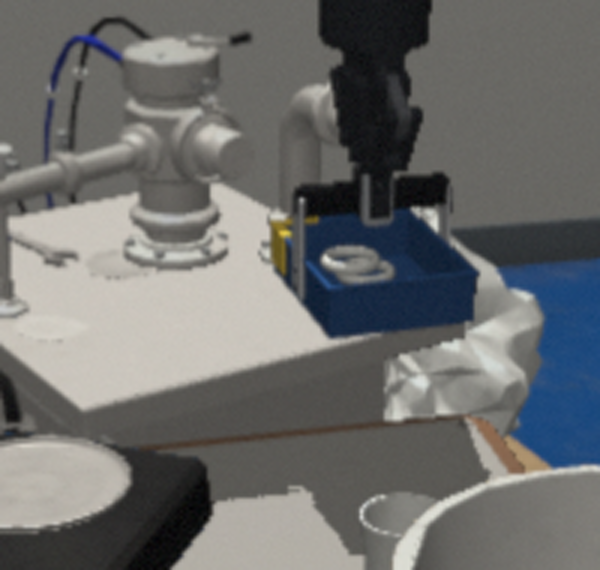

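The tote is held level and clear of the table, with all three rings inside. Now I'll tilt its +x side down: rx -22° in steps.

Emit:
carry_out --targets '[{"x": 0,"y": 0,"z": 0,"rx": -2,"ry": 0,"rz": 0,"hand": 0},{"x": 0,"y": 0,"z": 0,"rx": -2,"ry": 0,"rz": 0,"hand": 0},{"x": 0,"y": 0,"z": 0,"rx": -2,"ry": 0,"rz": 0,"hand": 0},{"x": 0,"y": 0,"z": 0,"rx": -2,"ry": 0,"rz": 0,"hand": 0},{"x": 0,"y": 0,"z": 0,"rx": -2,"ry": 0,"rz": 0,"hand": 0},{"x": 0,"y": 0,"z": 0,"rx": -2,"ry": 0,"rz": 0,"hand": 0},{"x": 0,"y": 0,"z": 0,"rx": -2,"ry": 0,"rz": 0,"hand": 0},{"x": 0,"y": 0,"z": 0,"rx": -2,"ry": 0,"rz": 0,"hand": 0},{"x": 0,"y": 0,"z": 0,"rx": -2,"ry": 0,"rz": 0,"hand": 0},{"x": 0,"y": 0,"z": 0,"rx": -2,"ry": 0,"rz": 0,"hand": 0},{"x": 0,"y": 0,"z": 0,"rx": -2,"ry": 0,"rz": 0,"hand": 0},{"x": 0,"y": 0,"z": 0,"rx": 0,"ry": 0,"rz": 0,"hand": 0}]'

```text
clock: 14.1
tcp_pos: [482.5, -406.4, 210.1]
tool_rot: [[0.983, -0.071, 0.17], [-0.184, -0.368, 0.911], [-0.002, -0.927, -0.375]]
wrist_force: [0.5, -0.7, -3.4]
opening: 0.146
```

Emit:
carry_out --targets '[{"x": 0,"y": 0,"z": 0,"rx": 0,"ry": 0,"rz": 0,"hand": 0},{"x": 0,"y": 0,"z": 0,"rx": 0,"ry": 0,"rz": 0,"hand": 0},{"x": 0,"y": 0,"z": 0,"rx": 0,"ry": 0,"rz": 0,"hand": 0},{"x": 0,"y": 0,"z": 0,"rx": 0,"ry": 0,"rz": 0,"hand": 0}]'

```text
clock: 14.5
tcp_pos: [483.1, -407.3, 211.4]
tool_rot: [[0.983, -0.069, 0.172], [-0.186, -0.368, 0.911], [0.0, -0.927, -0.374]]
wrist_force: [-0.3, 0.2, -3.2]
opening: 0.143
```

```bash
python3 - <<'E'
from h import *
im=imaging.grab_frame('wrist');cv2.imwrite('pics/w11.png',im[:,:,::-1])
E
python3 st.py
```

```text
t 14.55 q [-0.197  0.24  -0.477  0.493 -0.912 -1.877] p [ 483.1 -407.3  211.4] open 12.386831742152637 F [ 0.   0.1 -3.1]
[[ 9.826e-01 -6.930e-02  1.722e-01]
 [-1.856e-01 -3.679e-01  9.111e-01]
 [ 2.000e-04 -9.273e-01 -3.744e-01]]
```

View pics/w11.png

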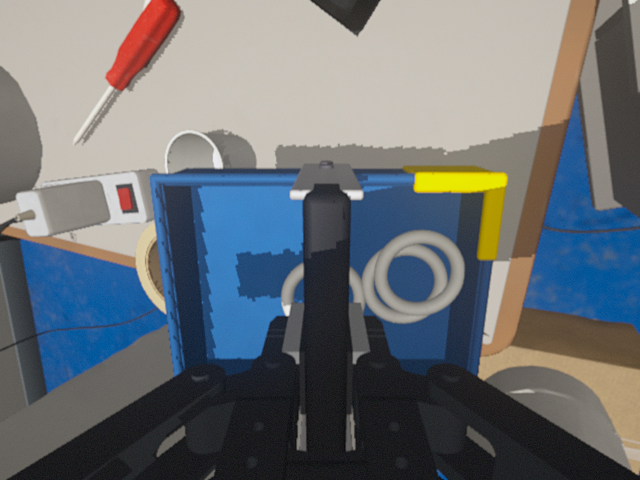

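Ring_a (with the stray on it) has slid to the +x wall, and ring_b has followed, touching it under the bar. Now I'll tilt the +y side down: rz -22°.

Emit:
carry_out --targets '[{"x": 0,"y": 0,"z": 0,"rx": 0,"ry": 0,"rz": -2,"hand": 0},{"x": 0,"y": 0,"z": 0,"rx": 0,"ry": 0,"rz": -2,"hand": 0},{"x": 0,"y": 0,"z": 0,"rx": 0,"ry": 0,"rz": -2,"hand": 0},{"x": 0,"y": 0,"z": 0,"rx": 0,"ry": 0,"rz": -2,"hand": 0},{"x": 0,"y": 0,"z": 0,"rx": 0,"ry": 0,"rz": -2,"hand": 0},{"x": 0,"y": 0,"z": 0,"rx": 0,"ry": 0,"rz": -2,"hand": 0},{"x": 0,"y": 0,"z": 0,"rx": 0,"ry": 0,"rz": -2,"hand": 0},{"x": 0,"y": 0,"z": 0,"rx": 0,"ry": 0,"rz": -2,"hand": 0},{"x": 0,"y": 0,"z": 0,"rx": 0,"ry": 0,"rz": -2,"hand": 0},{"x": 0,"y": 0,"z": 0,"rx": 0,"ry": 0,"rz": -2,"hand": 0},{"x": 0,"y": 0,"z": 0,"rx": 0,"ry": 0,"rz": -2,"hand": 0},{"x": 0,"y": 0,"z": 0,"rx": 0,"ry": 0,"rz": 0,"hand": 0}]'

```text
clock: 15.75
tcp_pos: [481.2, -407.2, 210.7]
tool_rot: [[0.938, 0.303, 0.172], [-0.034, -0.411, 0.911], [0.346, -0.86, -0.375]]
wrist_force: [-1.1, -0.5, -3.3]
opening: 0.147
```

Emit:
carry_out --targets '[{"x": 0,"y": 0,"z": 0,"rx": 0,"ry": 0,"rz": 0,"hand": 0},{"x": 0,"y": 0,"z": 0,"rx": 0,"ry": 0,"rz": 0,"hand": 0},{"x": 0,"y": 0,"z": 0,"rx": 0,"ry": 0,"rz": 0,"hand": 0},{"x": 0,"y": 0,"z": 0,"rx": 0,"ry": 0,"rz": 0,"hand": 0},{"x": 0,"y": 0,"z": 0,"rx": 0,"ry": 0,"rz": 0,"hand": 0},{"x": 0,"y": 0,"z": 0,"rx": 0,"ry": 0,"rz": 0,"hand": 0}]'

```text
clock: 16.35
tcp_pos: [483.3, -406.9, 211.2]
tool_rot: [[0.937, 0.304, 0.171], [-0.034, -0.411, 0.911], [0.347, -0.86, -0.375]]
wrist_force: [-1.0, 0.3, -1.9]
opening: 0.147
```

```bash
python3 - <<'E'
from h import *
im=imaging.grab_frame('wrist');cv2.imwrite('pics/w12.png',im[:,:,::-1])
im=imaging.grab_frame('scene');cv2.imwrite('pics/s12.png',cv2.resize(im[130:320,190:390,::-1],None,fx=3,fy=3,interpolation=cv2.INTER_CUBIC))
E
python3 st.py
```

```text
t 16.45 q [-0.39   0.06  -0.88   1.042 -0.311 -2.247] p [ 483.1 -407.   211.3] open 12.92040278029296 F [-0.6 -1.2 -3. ]
[[ 0.9372  0.3037  0.1717]
 [-0.0338 -0.4107  0.9112]
 [ 0.3472 -0.8597 -0.3746]]
```

View pics/w12.png

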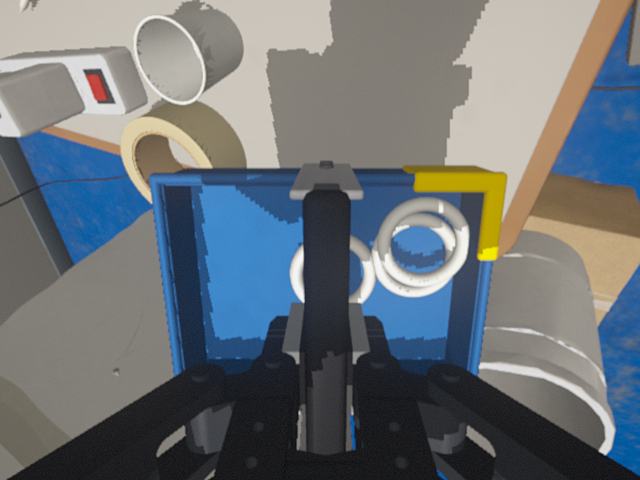

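View pics/s12.png

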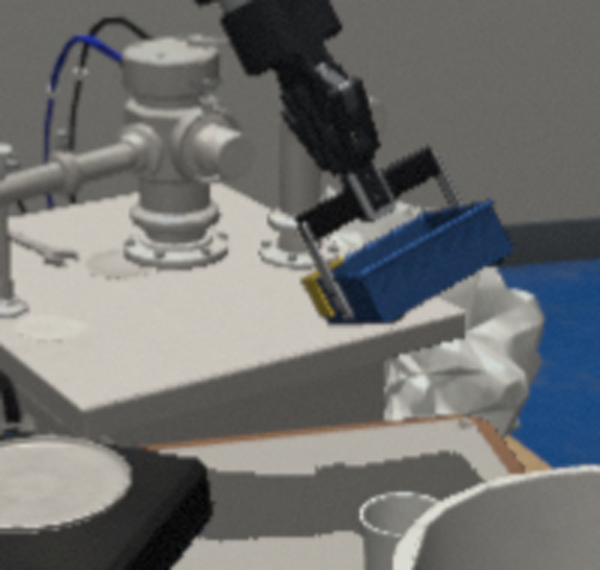

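The wrist view shows ring_a and the stray near the yellow corner at (425,240), with ring_b at (332,272) beside them. I'll measure these in the tote frame and check whether they are at rest.

```bash
cat > rt.py <<'E'
from h import *
c=imaging.camera_params('wrist');H=np.array(c['hand_eye'])
# tote frame -> tool: tool=(-y+dy, 72.5-z, x+dx)
def t2px(P,dx,dy):
    P=np.array(P,float);T=np.c_[-P[:,1]+dy,72.5-P[:,2],P[:,0]+dx]
    q=np.c_[T,np.ones(len(T))]@np.linalg.inv(H).T
    return cv2.projectPoints(q[:,:3].reshape(-1,1,3),np.zeros(3),np.zeros(3),K(c),c['distortion'])[0].reshape(-1,2)
def px2t(uv,z,dx,dy):
    n=cv2.undistortPoints(np.array(uv,float).reshape(-1,1,2),K(c),c['distortion']).reshape(-1,2)
    d=np.c_[n,np.ones(len(n))]@H[:3,:3].T;e=H[:3,3]
    p=e+d*((72.5-z-e[1])/d[:,1])[:,None]
    return np.c_[p[:,2]-dx,-(p[:,0]-dy),np.full(len(p),z)]
if __name__=="__main__":
    print(t2px([(68,53,40),(-68,53,40),(65,50,7),(-65,50,7)],0,0).round(0).tolist())
    print(px2t([(506,172),(152,176)],40,0,0).round(1))
    for z in (11,19): print(z,px2t([(332,272),(417,255),(424,238),(425,232)],z,0,0).round(1).tolist())
E
python3 rt.py
python3 - <<'E'
import cv2
im=cv2.imread('pics/w12.png');cv2.imwrite('pics/c12.png',cv2.resize(im[160:360,270:520],None,fx=3,fy=3,interpolation=cv2.INTER_CUBIC))
E
```

```text
[[494.0, 180.0], [154.0, 180.0], [460.0, 176.0], [188.0, 176.0]]
[[ 72.4  56.3  40. ]
 [-68.4  54.6  40. ]]
11 [[4.0, 2.7, 11.0], [46.2, 11.7, 11.0], [49.0, 20.5, 11.0], [49.3, 23.6, 11.0]]
19 [[3.8, 5.7, 19.0], [44.3, 14.4, 19.0], [47.0, 22.8, 19.0], [47.3, 25.8, 19.0]]
```

View pics/c12.png

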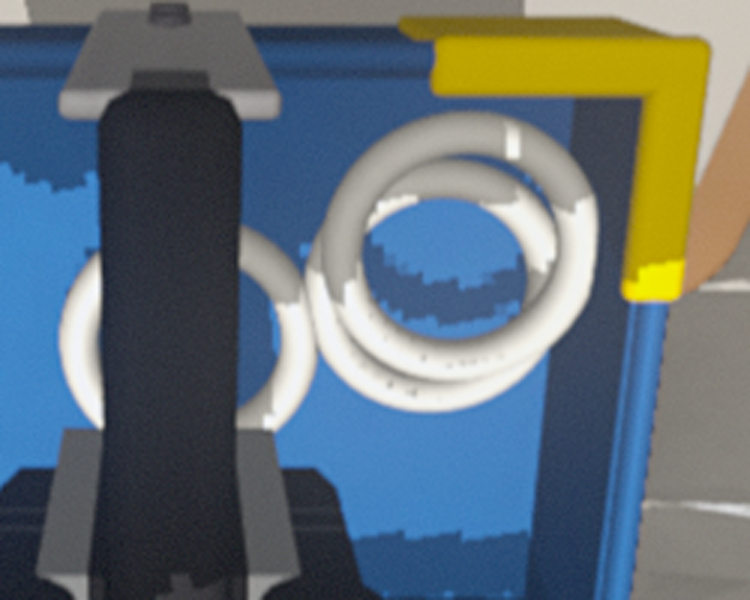

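Emit:
carry_out --targets '[{"x": 0,"y": 0,"z": 0,"rx": 0,"ry": 0,"rz": 0,"hand": 0},{"x": 0,"y": 0,"z": 0,"rx": 0,"ry": 0,"rz": 0,"hand": 0},{"x": 0,"y": 0,"z": 0,"rx": 0,"ry": 0,"rz": 0,"hand": 0},{"x": 0,"y": 0,"z": 0,"rx": 0,"ry": 0,"rz": 0,"hand": 0},{"x": 0,"y": 0,"z": 0,"rx": 0,"ry": 0,"rz": 0,"hand": 0},{"x": 0,"y": 0,"z": 0,"rx": 0,"ry": 0,"rz": 0,"hand": 0}]'

```text
clock: 17.05
tcp_pos: [483.0, -407.1, 211.3]
tool_rot: [[0.937, 0.304, 0.172], [-0.034, -0.411, 0.911], [0.347, -0.86, -0.375]]
wrist_force: [0.6, 0.1, -2.8]
opening: 0.146
```

```bash
python3 - <<'E'
from h import *
im=imaging.grab_frame('wrist');cv2.imwrite('pics/w13.png',cv2.resize(im[160:360,270:520,::-1],None,fx=3,fy=3,interpolation=cv2.INTER_CUBIC))
E
python3 st.py
```

```text
t 17.1 q [-0.391  0.06  -0.88   1.042 -0.311 -2.247] p [ 483.  -407.1  211.3] open 12.29517086944208 F [-0.5 -1.  -3. ]
[[ 0.9371  0.3038  0.1718]
 [-0.0339 -0.4107  0.9111]
 [ 0.3474 -0.8597 -0.3746]]
```

View pics/w13.png

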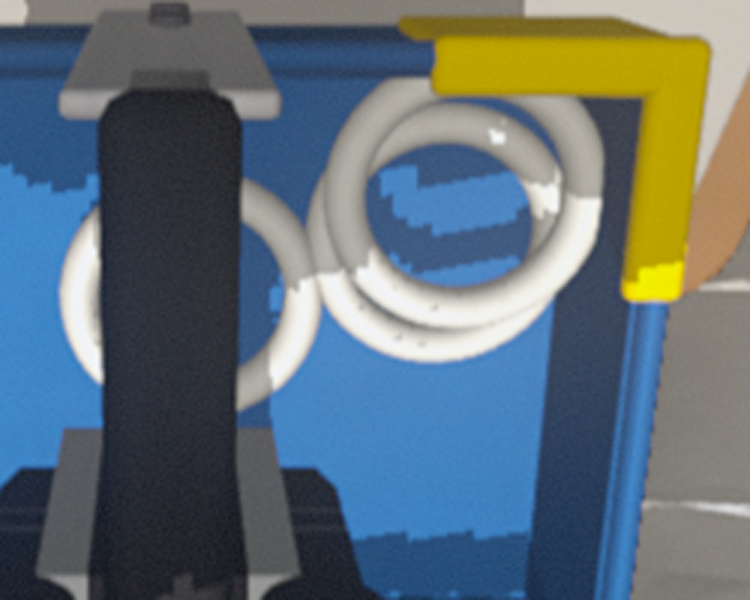

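The rings are still sliding slowly into the corner (about 50 crop pixels upward in 0.65 s), so I'll wait.

Emit:
carry_out --targets '[{"x": 0,"y": 0,"z": 0,"rx": 0,"ry": 0,"rz": 0,"hand": 0},{"x": 0,"y": 0,"z": 0,"rx": 0,"ry": 0,"rz": 0,"hand": 0},{"x": 0,"y": 0,"z": 0,"rx": 0,"ry": 0,"rz": 0,"hand": 0},{"x": 0,"y": 0,"z": 0,"rx": 0,"ry": 0,"rz": 0,"hand": 0},{"x": 0,"y": 0,"z": 0,"rx": 0,"ry": 0,"rz": 0,"hand": 0},{"x": 0,"y": 0,"z": 0,"rx": 0,"ry": 0,"rz": 0,"hand": 0},{"x": 0,"y": 0,"z": 0,"rx": 0,"ry": 0,"rz": 0,"hand": 0},{"x": 0,"y": 0,"z": 0,"rx": 0,"ry": 0,"rz": 0,"hand": 0},{"x": 0,"y": 0,"z": 0,"rx": 0,"ry": 0,"rz": 0,"hand": 0},{"x": 0,"y": 0,"z": 0,"rx": 0,"ry": 0,"rz": 0,"hand": 0},{"x": 0,"y": 0,"z": 0,"rx": 0,"ry": 0,"rz": 0,"hand": 0},{"x": 0,"y": 0,"z": 0,"rx": 0,"ry": 0,"rz": 0,"hand": 0}]'

```text
clock: 18.3
tcp_pos: [483.1, -407.1, 211.3]
tool_rot: [[0.937, 0.304, 0.172], [-0.034, -0.411, 0.911], [0.347, -0.86, -0.375]]
wrist_force: [-0.5, 0.9, -2.6]
opening: 0.15
```

Emit:
carry_out --targets '[{"x": 0,"y": 0,"z": 0,"rx": 0,"ry": 0,"rz": 0,"hand": 0},{"x": 0,"y": 0,"z": 0,"rx": 0,"ry": 0,"rz": 0,"hand": 0},{"x": 0,"y": 0,"z": 0,"rx": 0,"ry": 0,"rz": 0,"hand": 0},{"x": 0,"y": 0,"z": 0,"rx": 0,"ry": 0,"rz": 0,"hand": 0},{"x": 0,"y": 0,"z": 0,"rx": 0,"ry": 0,"rz": 0,"hand": 0},{"x": 0,"y": 0,"z": 0,"rx": 0,"ry": 0,"rz": 0,"hand": 0},{"x": 0,"y": 0,"z": 0,"rx": 0,"ry": 0,"rz": 0,"hand": 0},{"x": 0,"y": 0,"z": 0,"rx": 0,"ry": 0,"rz": 0,"hand": 0},{"x": 0,"y": 0,"z": 0,"rx": 0,"ry": 0,"rz": 0,"hand": 0},{"x": 0,"y": 0,"z": 0,"rx": 0,"ry": 0,"rz": 0,"hand": 0}]'

```text
clock: 19.3
tcp_pos: [483.1, -407.0, 211.3]
tool_rot: [[0.937, 0.304, 0.172], [-0.034, -0.411, 0.911], [0.347, -0.86, -0.375]]
wrist_force: [-0.1, -0.4, -2.4]
opening: 0.15
```

```bash
python3 - <<'E'
from h import *
im=imaging.grab_frame('wrist');cv2.imwrite('pics/w14.png',cv2.resize(im[160:360,270:520,::-1],None,fx=3,fy=3,interpolation=cv2.INTER_CUBIC))
E
python3 st.py
```

```text
t 19.35 q [-0.391  0.06  -0.88   1.042 -0.311 -2.247] p [ 483.1 -407.   211.3] open 12.501540374814976 F [-0.4 -0.4 -2.8]
[[ 0.9371  0.3038  0.1717]
 [-0.0339 -0.4107  0.9111]
 [ 0.3473 -0.8597 -0.3746]]
```

View pics/w14.png

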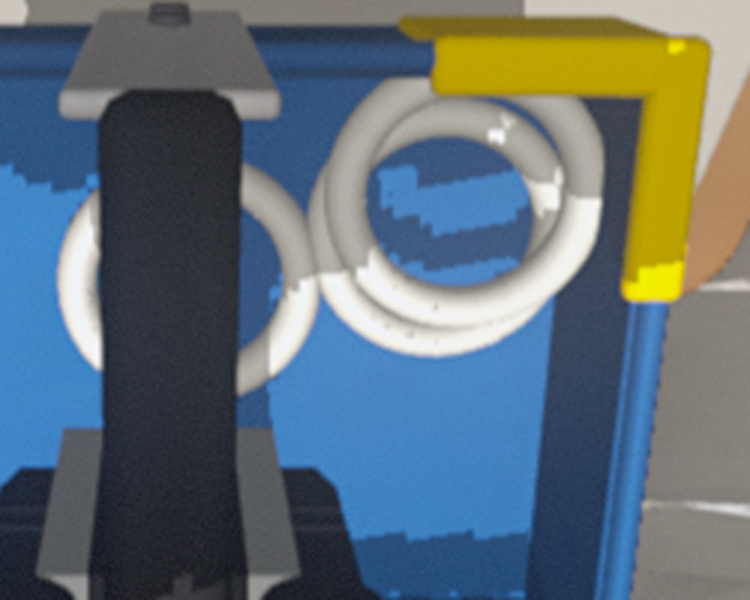

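Ring_a and the stray are seated in the yellow corner. Ring_b is beside them and almost still (about 4 mm of creep in 2 s). I'll wait once more, then do the final check.

Emit:
carry_out --targets '[{"x": 0,"y": 0,"z": 0,"rx": 0,"ry": 0,"rz": 0,"hand": 0},{"x": 0,"y": 0,"z": 0,"rx": 0,"ry": 0,"rz": 0,"hand": 0},{"x": 0,"y": 0,"z": 0,"rx": 0,"ry": 0,"rz": 0,"hand": 0},{"x": 0,"y": 0,"z": 0,"rx": 0,"ry": 0,"rz": 0,"hand": 0},{"x": 0,"y": 0,"z": 0,"rx": 0,"ry": 0,"rz": 0,"hand": 0},{"x": 0,"y": 0,"z": 0,"rx": 0,"ry": 0,"rz": 0,"hand": 0},{"x": 0,"y": 0,"z": 0,"rx": 0,"ry": 0,"rz": 0,"hand": 0},{"x": 0,"y": 0,"z": 0,"rx": 0,"ry": 0,"rz": 0,"hand": 0},{"x": 0,"y": 0,"z": 0,"rx": 0,"ry": 0,"rz": 0,"hand": 0},{"x": 0,"y": 0,"z": 0,"rx": 0,"ry": 0,"rz": 0,"hand": 0},{"x": 0,"y": 0,"z": 0,"rx": 0,"ry": 0,"rz": 0,"hand": 0},{"x": 0,"y": 0,"z": 0,"rx": 0,"ry": 0,"rz": 0,"hand": 0}]'

```text
clock: 20.55
tcp_pos: [483.1, -407.1, 211.3]
tool_rot: [[0.937, 0.304, 0.172], [-0.034, -0.411, 0.911], [0.347, -0.86, -0.375]]
wrist_force: [0.6, 0.7, -2.5]
opening: 0.15
```

```bash
python3 - <<'E'
from h import *
im=imaging.grab_frame('wrist');cv2.imwrite('pics/w15.png',cv2.resize(im[160:360,270:520,::-1],None,fx=3,fy=3,interpolation=cv2.INTER_CUBIC))
im=imaging.grab_frame('top');cv2.imwrite('pics/t15.png',im[:,:,::-1])
from rt import px2t
r=lambda u,v:(270+u/3,160+v/3)
for n,uv,z in (('b',(188,277),12),('a',(432,243),12),('stray',(465,200),19)):
    P=px2t([r(*uv)],z,0,0)[0];print(n,P.round(1),np.linalg.norm(P-[65,50,7]).round(1))
o=get_obs();R=o['tool_rot'];print('corner z',(o['tcp_pos']+R@[-50,65.5,65])[2],'tilt',np.degrees(np.arccos(-R[2,1])))
E
python3 st.py
```

```text
b [ 4.2 13.4 12. ] 71.1
a [44.  19.3 12. ] 37.6
stray [47.1 28.3 19. ] 30.6
corner z 113.25259587646619 tilt 30.71792636304158
t 20.65 q [-0.391  0.06  -0.88   1.042 -0.311 -2.247] p [ 483.1 -407.1  211.3] open 12.605697935316762 F [ 0.3  1.  -3. ]
[[ 0.9371  0.3037  0.1718]
 [-0.0339 -0.4107  0.9111]
 [ 0.3473 -0.8597 -0.3746]]
```

View pics/w15.png

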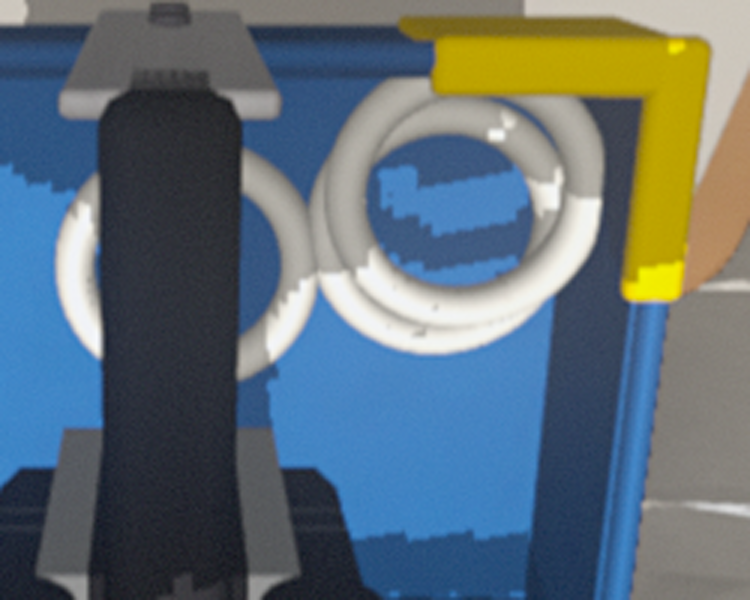

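View pics/t15.png

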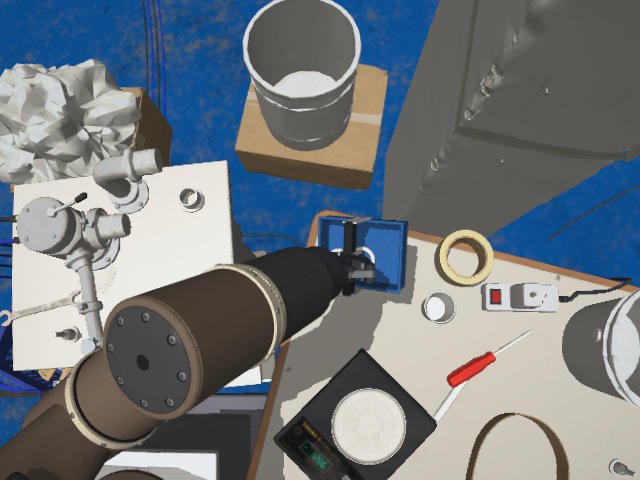

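Beaker (438,307), tape roll (465,257) and ferrule (191,199) are all at their starting pixels. Ring_b still creeps about 4 mm/s along ring_a towards the wall, so I'll let it settle.

Emit:
carry_out --targets '[{"x": 0,"y": 0,"z": 0,"rx": 0,"ry": 0,"rz": 0,"hand": 0},{"x": 0,"y": 0,"z": 0,"rx": 0,"ry": 0,"rz": 0,"hand": 0},{"x": 0,"y": 0,"z": 0,"rx": 0,"ry": 0,"rz": 0,"hand": 0},{"x": 0,"y": 0,"z": 0,"rx": 0,"ry": 0,"rz": 0,"hand": 0},{"x": 0,"y": 0,"z": 0,"rx": 0,"ry": 0,"rz": 0,"hand": 0},{"x": 0,"y": 0,"z": 0,"rx": 0,"ry": 0,"rz": 0,"hand": 0},{"x": 0,"y": 0,"z": 0,"rx": 0,"ry": 0,"rz": 0,"hand": 0},{"x": 0,"y": 0,"z": 0,"rx": 0,"ry": 0,"rz": 0,"hand": 0},{"x": 0,"y": 0,"z": 0,"rx": 0,"ry": 0,"rz": 0,"hand": 0},{"x": 0,"y": 0,"z": 0,"rx": 0,"ry": 0,"rz": 0,"hand": 0},{"x": 0,"y": 0,"z": 0,"rx": 0,"ry": 0,"rz": 0,"hand": 0},{"x": 0,"y": 0,"z": 0,"rx": 0,"ry": 0,"rz": 0,"hand": 0}]'

```text
clock: 21.85
tcp_pos: [483.1, -407.1, 211.3]
tool_rot: [[0.937, 0.304, 0.172], [-0.034, -0.411, 0.911], [0.347, -0.86, -0.375]]
wrist_force: [0.2, -0.4, -1.8]
opening: 0.15
```

Emit:
carry_out --targets '[{"x": 0,"y": 0,"z": 0,"rx": 0,"ry": 0,"rz": 0,"hand": 0},{"x": 0,"y": 0,"z": 0,"rx": 0,"ry": 0,"rz": 0,"hand": 0},{"x": 0,"y": 0,"z": 0,"rx": 0,"ry": 0,"rz": 0,"hand": 0},{"x": 0,"y": 0,"z": 0,"rx": 0,"ry": 0,"rz": 0,"hand": 0},{"x": 0,"y": 0,"z": 0,"rx": 0,"ry": 0,"rz": 0,"hand": 0},{"x": 0,"y": 0,"z": 0,"rx": 0,"ry": 0,"rz": 0,"hand": 0},{"x": 0,"y": 0,"z": 0,"rx": 0,"ry": 0,"rz": 0,"hand": 0},{"x": 0,"y": 0,"z": 0,"rx": 0,"ry": 0,"rz": 0,"hand": 0},{"x": 0,"y": 0,"z": 0,"rx": 0,"ry": 0,"rz": 0,"hand": 0},{"x": 0,"y": 0,"z": 0,"rx": 0,"ry": 0,"rz": 0,"hand": 0},{"x": 0,"y": 0,"z": 0,"rx": 0,"ry": 0,"rz": 0,"hand": 0},{"x": 0,"y": 0,"z": 0,"rx": 0,"ry": 0,"rz": 0,"hand": 0}]'

```text
clock: 23.05
tcp_pos: [483.1, -407.1, 211.3]
tool_rot: [[0.937, 0.304, 0.172], [-0.034, -0.411, 0.911], [0.347, -0.86, -0.375]]
wrist_force: [-0.4, 0.6, -2.1]
opening: 0.145
```

Emit:
carry_out --targets '[{"x": 0,"y": 0,"z": 0,"rx": 0,"ry": 0,"rz": 0,"hand": 0},{"x": 0,"y": 0,"z": 0,"rx": 0,"ry": 0,"rz": 0,"hand": 0},{"x": 0,"y": 0,"z": 0,"rx": 0,"ry": 0,"rz": 0,"hand": 0},{"x": 0,"y": 0,"z": 0,"rx": 0,"ry": 0,"rz": 0,"hand": 0},{"x": 0,"y": 0,"z": 0,"rx": 0,"ry": 0,"rz": 0,"hand": 0},{"x": 0,"y": 0,"z": 0,"rx": 0,"ry": 0,"rz": 0,"hand": 0},{"x": 0,"y": 0,"z": 0,"rx": 0,"ry": 0,"rz": 0,"hand": 0},{"x": 0,"y": 0,"z": 0,"rx": 0,"ry": 0,"rz": 0,"hand": 0},{"x": 0,"y": 0,"z": 0,"rx": 0,"ry": 0,"rz": 0,"hand": 0},{"x": 0,"y": 0,"z": 0,"rx": 0,"ry": 0,"rz": 0,"hand": 0},{"x": 0,"y": 0,"z": 0,"rx": 0,"ry": 0,"rz": 0,"hand": 0},{"x": 0,"y": 0,"z": 0,"rx": 0,"ry": 0,"rz": 0,"hand": 0}]'

```text
clock: 24.25
tcp_pos: [483.1, -407.1, 211.3]
tool_rot: [[0.937, 0.304, 0.172], [-0.034, -0.411, 0.911], [0.347, -0.86, -0.375]]
wrist_force: [-0.3, 0.0, -3.3]
opening: 0.147
```

```bash
python3 - <<'E'
from h import *
im=imaging.grab_frame('wrist');cv2.imwrite('pics/w16.png',cv2.resize(im[160:360,270:520,::-1],None,fx=3,fy=3,interpolation=cv2.INTER_CUBIC))
E
python3 st.py
```

```text
t 24.3 q [-0.391  0.06  -0.88   1.042 -0.311 -2.247] p [ 483.1 -407.   211.3] open 12.680961080542552 F [ 0.4 -0.9 -3.1]
[[ 0.9371  0.3038  0.1718]
 [-0.0339 -0.4107  0.9111]
 [ 0.3473 -0.8597 -0.3746]]
```

View pics/w16.png

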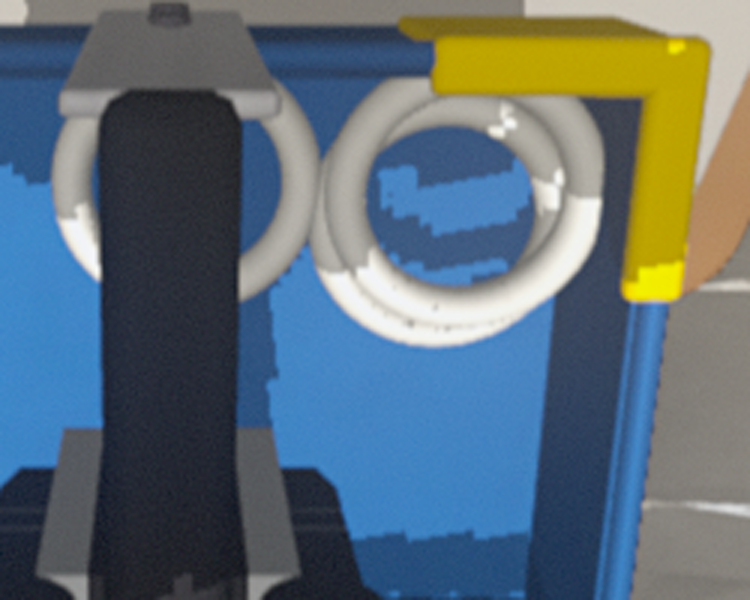

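Run:
```python
from plant import sign_off
print(sign_off())
```

```text
the job is handed in; nothing more can be done
None
```

The stray ring is in the tote with the other two. The job was handed in at about 24 s with the tote held up and tilted, yellow corner lowest. `sign_off()` gives no verdict, so everything below is from my own measurements.

**What I did:** I pinched the stray ring off the filling machine and released it in the tote beside the bar while the tote stood on the table. Then I gripped the bar at 90 N, lifted the tote 140 mm, and tilted it about 22° along x, then about 20° along y, towards the yellow corner.

**Last checks:**

| Check | Measured | Required |
|---|---|---|
| Total tilt | about 31° | over 17° |
| Yellow inside corner height | about 113 mm | over 20 mm |
| Stray ring to corner | about 31 mm | under 100 mm |
| ring_a to corner | about 38 mm | under 100 mm |
| ring_b to corner | about 66 mm, estimated by eye from the final picture | under 100 mm |

- **Rings:** the stray ring lies on top of ring_a in the corner, not beside it, and ring_b touches them along the +y wall. ring_b crept at about 4 mm/s at first. I waited until it reached the wall, but I did not take a second picture to confirm it had fully stopped.
- **Beaker, tape roll and ferrule:** they showed at the same pixels in the top view as at the start.
- **Contact on the way:** the fingertips touched the machine top with about 26 N when I lowered to pick up the ring. I raised them 4 mm before gripping, and the highest wrist force I read was about that 26 N.

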